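Lock the tampers away for the night

TASK

Stand every tamper that is on the counter upright inside the green box, seat the wooden lid fully down over the box's two alignment pegs, then press all four yellow snap tabs down until they lie flat over the lid. After that take the red key from its stand, push it fully into the lock on the box, turn it clockwise to its stop and back home, pull it out and stand it fully home in its stand again. Turn the lock with the key only, and do not disturb the bowl, the creamer or the filter basket.

Things in the scene. Friction and masses are not known exactly. Their poses are not given: they have to be found in the camera images.
- box: Sage-green open box fixed to the counter, 126 (x) x 206 (y) x 66 mm high, walls and floor 8 mm. Origin: centre of its underside, z up; the lock is on its -x side, facing the robot. Two steel pegs, 12 mm thick with tapered tips, stand inside two opposite corners at x, y = (47, 87) and (-47, -87) mm, to 83 mm high. Tampers may stand anywhere inside.
- lid: Loose birch lid, 126 (x) x 206 (y) x 8 mm, 0.30 kg. Origin: centre of its underside. 16 mm holes at x, y = (47, 87), (-47, -87) mm fit the box's pegs (also after a half turn). Central dark handle bar 14 (x) x 90 (y) mm, from 8 to 40 mm up. Starts flat on the counter, left of the box. Seated, its origin is 66 mm above the box's, axes aligned.
- tamper0: Loose espresso tamper: chrome disc 50 mm in diameter, 16 mm high, with an upright wooden cylinder handle 26 mm in diameter on it, 54 mm high in all, 0.2 to 0.45 kg. Origin: centre of its underside, z up the handle. Starts standing on the counter to the right; one to three tampers are present.
- tamper1: Loose espresso tamper: chrome disc 50 mm in diameter, 16 mm high, with an upright wooden cylinder handle 26 mm in diameter on it, 54 mm high in all, 0.2 to 0.45 kg. Origin: centre of its underside, z up the handle. Starts standing on the counter to the right; one to three tampers are present.
- tamper2: Loose espresso tamper: chrome disc 50 mm in diameter, 16 mm high, with an upright wooden cylinder handle 26 mm in diameter on it, 54 mm high in all, 0.2 to 0.45 kg. Origin: centre of its underside, z up the handle. Starts standing on the counter to the right; one to three tampers are present.
- key: Loose key, 91 mm long, 90 g; starts upright in the stand, blade down. Origin: blade tip, z up. Brass blade 24 (x) x 6 (y) mm to z = 34 mm, its lowest 10 mm tapered to 16 x 2 mm; brass collar 36 x 20 mm from 34 to 39 mm; red bow 44 (x) x 12 (y) mm from 39 to 91 mm, to be gripped across its 12 mm. Same after a half turn.
- stand: Dark wooden key stand fixed to the counter, 56 (x) x 44 (y) x 44 mm high. Origin: centre of its underside. A slot 29 (x) x 11 (y) mm and 38 mm deep opens in its top centre; the key stands in it with its collar resting on the top, its x axis along the stand's x.
- stand_mouth (a point): Centre of the slot's mouth in the top of the key stand, 44 mm above the counter; axes as the stand. With the key home in the stand the key's origin is 34 mm below this point.
- lock_mouth (a point): Centre of the keyhole in the top of the round brass lock barrel (49 mm across), in a green housing 62 x 62 mm on the box's -x side: 94 mm from the box's origin along its -x, 68 mm up. Axes as the box (not turning). Vertical slot 27 x 9 mm, 36 mm deep; at home its long side lies along the box's x. With the key fully in, its origin is 34 mm below this point.
- lock (a joint): Turn of the lock barrel, rad: 0 at home (a stop; starts there), 1.1 at the other stop, growing clockwise seen from above. Light friction of about 0.06 N m, stays where it is left. The key has about 0.15 rad of play each way, so the hand must turn a little further than the barrel.
- tab0 (a joint): Fold of yellow snap tab 0, rad: 0 raised (65 degrees above level, leaning in over the box but clear of the lid's way), 1.13 flat over the lid (a stop). Starts between 0 and 0.1. Friction hinge, 0.08 N m (about 3 N near the tip); stays where it is pushed. Pressed straight down on its edge while raised it can jam: push its outer face inwards until it lies low, then press it flat.
- tab1 (a joint): Fold of yellow snap tab 1, rad: 0 raised (65 degrees above level, leaning in over the box but clear of the lid's way), 1.13 flat over the lid (a stop). Starts between 0 and 0.1. Friction hinge, 0.08 N m (about 3 N near the tip); stays where it is pushed. Pressed straight down on its edge while raised it can jam: push its outer face inwards until it lies low, then press it flat.
- tab2 (a joint): Fold of yellow snap tab 2, rad: 0 raised (65 degrees above level, leaning in over the box but clear of the lid's way), 1.13 flat over the lid (a stop). Starts between 0 and 0.1. Friction hinge, 0.08 N m (about 3 N near the tip); stays where it is pushed. Pressed straight down on its edge while raised it can jam: push its outer face inwards until it lies low, then press it flat.
- tab3 (a joint): Fold of yellow snap tab 3, rad: 0 raised (65 degrees above level, leaning in over the box but clear of the lid's way), 1.13 flat over the lid (a stop). Starts between 0 and 0.1. Friction hinge, 0.08 N m (about 3 N near the tip); stays where it is pushed. Pressed straight down on its edge while raised it can jam: push its outer face inwards until it lies low, then press it flat.
- tab0_hinge (a point): Middle of the hinge of snap tab 0, at x, y, z = (-89, 62, 80) mm in the box's frame; axes as the box, hinge line along y. The tab is a yellow plate 44 mm long with a round bead at its tip, 26 mm wide, 6 mm thick; pressed flat it points to the box's middle along x, its upper face 83 mm above the box's underside (bead 84).
- tab1_hinge (a point): Middle of the hinge of snap tab 1, at x, y, z = (-89, -62, 80) mm in the box's frame; axes as the box, hinge line along y. The tab is a yellow plate 44 mm long with a round bead at its tip, 26 mm wide, 6 mm thick; pressed flat it points to the box's middle along x, its upper face 83 mm above the box's underside (bead 84).
- tab2_hinge (a point): Middle of the hinge of snap tab 2, at x, y, z = (89, 62, 80) mm in the box's frame; axes as the box, hinge line along y. The tab is a yellow plate 44 mm long with a round bead at its tip, 26 mm wide, 6 mm thick; pressed flat it points to the box's middle along x, its upper face 83 mm above the box's underside (bead 84).
- tab3_hinge (a point): Middle of the hinge of snap tab 3, at x, y, z = (89, -62, 80) mm in the box's frame; axes as the box, hinge line along y. The tab is a yellow plate 44 mm long with a round bead at its tip, 26 mm wide, 6 mm thick; pressed flat it points to the box's middle along x, its upper face 83 mm above the box's underside (bead 84).
- bowl: White porcelain latte bowl, 130 mm across, 65 mm high, beyond the box. Origin: centre of its underside. Leave alone.
- creamer: Pewter creamer jug, about 70 mm across, 90 mm high, with a handle. Origin: centre of its underside. Leave alone.
- basket: Steel filter basket, 68 mm across, 28 mm high, near the robot on the left. Origin: centre of its underside. Leave alone.

How it is judged:
By the outcome, as a careful person would: the job done as asked, in the order asked, and still so for the second after the job is handed in, with the robot touching nothing.
Of tamper0, tamper1, tamper2 only 1 to 3 are there at a start; the rules pass over those that are not, and their reading is None.
At some moment in a run one of tamper0, tamper1, tamper2, lid may be knocked a few centimetres aside while the robot is not near it.
It also fails if it takes over 210 s, if anything falls off the work surface, if the arm or the gripper's body presses on something with over 40 N, if the wrist force passes 120 N, or if a joint passes its speed limit or range.

ROBOT

A 7-joint arm with a two-finger parallel gripper is mounted at the origin on the work surface. World frame = base frame: x ahead of the robot, y to its left, z up, the work surface at z = 0. Lengths are in m, angles in rad, forces in N, time in s.
With the tool pointing down it reaches from about 0.425 to 0.925 m from the base axis. Payload 6.8 kg.
Tool frame: the origin (TCP) lies at the very end of the fingers, on their centre line; the grasp point (between the pads) lies 19 mm behind it; z points along the fingers, y is the line along which they close (so a half turn about z gives the same grasp; the last joint's range is limited). The gripper opens to 85 mm and grips with 20 to 120 N. Pads are 22 mm wide; open, the fingers measure 114 mm over their backs; the gripper's body (76 mm by 85 mm) begins 54 mm behind the grasp point. The pads swing forward as they close: fully open they stand 13 mm farther back than shut.
Start: joints at [-1.303, 0.477, 0.022, 1.555, -0.011, 1.109, -0.083], TCP at [0.248, 0.628, 0.231] pointing down, gripper open.
Joint ranges: [-2.96, 2.96], [-0.34, 2.1], [-1.41, 1.46], [0.24, 2.44], [-1.37, 4.51], [0.17, 1.92], [-2.96, 2.96]. Speed limits (rad/s): [2.39, 2.39, 3.14, 3.14, 3.14, 3.14, 3.14].

INTERFACE

Orientations are given as a rotation vector (axis times angle).
In Python, from bench import monitor, optics, r gives the robot as it stands.
- The arm moves only by the shell command python3 -m crank 'ROWS' [OPENING] [FORCE]. ROWS is JSON, a list of rows, each a list of 2 entries, a list of its own where there are three numbers: the shift along the tool's x, y, z in cm, then the turn, a rotation vector about the tool's x, y, z in rad. A call has 1 to 5 rows; each row shifts and turns the commanded pose from where the row before left it, along the tool's axes as they then stand; what a row does not reach is not made up. A row lasts 1/10 s, in which the tool goes at most 50 mm and 8.59 degrees, less where a joint would pass 70% of its speed; a pose out of reach is approached as far as the arm can. A call is refused whole if a number of a shift passes 5 or a number of a turn 0.15, either way. A call with a gripper value outside its range is refused whole. OPENING is the finger opening in cm, from 0 to 8.54, set as the call begins (- or left out, the last holds). The fingers move at their own pace and stop on an object; FORCE is the grip in N (left out, the last holds). Time passes only in rows, so rows that do not move let the fingers close. It gives the time, the measured TCP pose, the force, the opening and the grip force at its end, in the units of the state.
- monitor.get_obs(): the state, without advancing time (a new reading comes with each control period).
- optics.grab_frame(name): name is "side" or "top"; returns (picture, depth): 480x640x3 uint8, red, green, blue; 480x640 float32, m along the optical axis (not along the pixel's ray), 0 where there is no reading.
- optics.camera_model(name): a dict with "vertical_fov" (degrees; the focal length in pixels is half the picture's height over the tangent of half this angle, whatever the lens; pixels are square), "cx", "cy" (the principal point, pixels), "R" (3x3) and "t" (3): a world point X has camera coordinates R X + t. Camera axes: x right, y down, z forward; pixel columns grow to the right and rows downward; lengths in m; the calibration is good to about 2 mm. A picture is of the moment at which its call begins. camera_model takes no time and is no camera call.
- r.hand_in(): hands the job in; it is judged then, once.
The state is a dict: "clock": time; "joints": joint angles; "qvel": joint speeds; "tau": joint torques, N m; "tcp_pos": TCP position; "orientation": TCP orientation; "contact_force": force on the tool from outside, world axes, zero at the start; "moment": the same for the moment, N m; "grip_width": finger opening in m; "gripper_force": force on a finger pad.
Only numpy, scipy, OpenCV 4.12 (cv2) and the standard library are available. Lean on these libraries where they do the work, as an engineer would, in place of code of your own. Each camera call takes 0.05 s, during which the arm holds its last target. There are 200 camera calls.

## Working session

There is one attempt and no reset: what is moved stays moved. The work goes in short steps, Python scripts to look and compute and a shell command to move; the robot and the scene stay as the last step left them, time stands still between calls to the robot, and variables do not carry over. Pictures are saved under pics/ and viewed, at most 14 in all, crops included, and the job is handed in when it is done.

```bash
ls; mkdir -p pics
python3 - <<'E'
from bench import monitor, optics, r
import cv2,numpy as np
for n in("top","side"):
    p,d=optics.grab_frame(n); cv2.imwrite(f"pics/{n}0.png",p[:,:,::-1]); np.save(f"pics/{n}0.npy",d)
    m=optics.camera_model(n); print(n,{k:np.round(v,4).tolist() for k,v in m.items()}, -np.array(m["R"]).T@m["t"])
print(monitor.get_obs())
E
```

```text
pics
top {'vertical_fov': 45.8158, 'cx': 315.3251, 'cy': 247.008, 'R': [[-0.003, -0.9997, -0.0224], [-0.9993, 0.0038, -0.0361], [0.0362, 0.0223, -0.9991]], 't': [0.0162, 0.5371, 1.1706]} [ 0.49441005 -0.01197104  1.18934591]
side {'vertical_fov': 47.3507, 'cx': 310.6852, 'cy': 241.3716, 'R': [[0.8093, -0.5873, -0.013], [-0.3123, -0.4115, -0.8563], [0.4975, 0.697, -0.5164]], 't': [-0.4489, 0.2326, 0.8453]} [ 0.0154077  -0.75711725  0.62981682]
{'clock': 0.1, 'joints': array([-1.30310112,  0.47770267,  0.02231193,  1.55636246, -0.01151437,
        1.10929927, -0.08307158]), 'qvel': array([-1.52146956e-03,  1.33736027e-05,  1.44376264e-04, -2.88272759e-03,
       -3.27303327e-04, -7.20989804e-04,  2.23542874e-03]), 'tau': array([ 5.12233033e-03, -5.97758460e+01,  1.61438964e+00, -2.81952703e+01,
        1.30290713e-02,  5.09930847e-03,  3.03557022e-05]), 'tcp_pos': array([0.24752402, 0.62739714, 0.23042807]), 'orientation': array([-5.86683029e-01, -3.08610494e+00,  2.56054757e-03]), 'contact_force': array([-0.16331936,  0.31862049, -0.02207839]), 'moment': array([0.0006596 , 0.00221743, 0.01060291]), 'gripper_force': 0.0, 'grip_width': 0.0854065915556566}
```

View pics/top0.png

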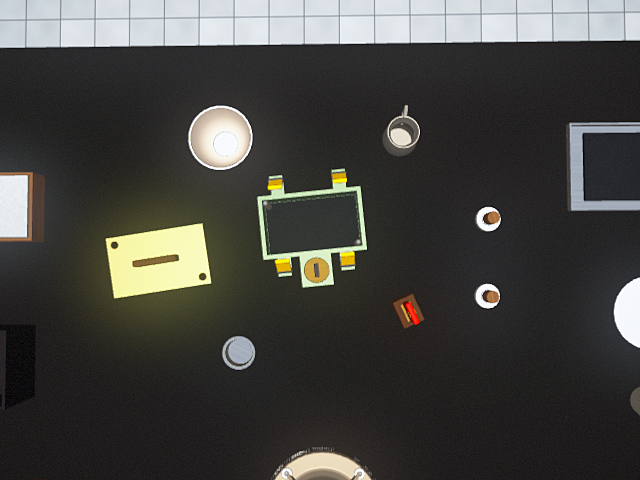

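View pics/side0.png

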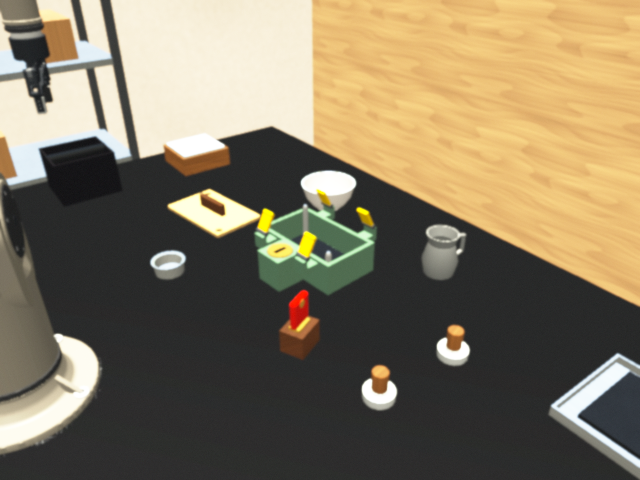

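The top view shows the box at about (313,224), with its lock at (317,270). The lid is at (159,261), the key stand at (408,311), and two tampers are at (488,219) and (487,296). The side view also shows only two tampers, so tamper2 looks absent.

```bash
cat > h.py <<'E'
from bench import monitor, optics, r
import cv2,numpy as np
from scipy.spatial.transform import Rotation as Rot
def cam(n):
    m=optics.camera_model(n); R=np.array(m["R"]);t=np.array(m["t"]); f=240/np.tan(np.radians(m["vertical_fov"]/2))
    return R,t,f,m["cx"],m["cy"]
def onplane(n,px,z):
    R,t,f,cx,cy=cam(n); px=np.atleast_2d(px).astype(float)
    d=np.c_[(px[:,0]-cx)/f,(px[:,1]-cy)/f,np.ones(len(px))]@R; c=-R.T@t
    return (c+d*((z-c[2])/d[:,2])[:,None])[:,:2]
def cloud(n,d):
    R,t,f,cx,cy=cam(n); v,u=np.mgrid[:480,:640]
    P=np.stack([(u-cx)/f*d,(v-cy)/f*d,d],-1)
    return (P-t)@R
def rect(xy):
    (c,s,a)=cv2.minAreaRect((np.asarray(xy)*1000).astype(np.float32)); 
    if s[0]<s[1]: s=s[::-1];a+=90
    return np.round(c,1),np.round(s,1),round((a+90)%180-90,2)  # mm, long-side angle deg
def grab(n,name=None):
    p,d=optics.grab_frame(n)
    if name: cv2.imwrite(f"pics/{name}.png",p[:,:,::-1])
    return p,d,cloud(n,d),cv2.cvtColor(p,cv2.COLOR_RGB2HSV)
def biggest(m,roi=None):
    m=m.astype(np.uint8)
    if roi: k=np.zeros_like(m);k[roi[1]:roi[3],roi[0]:roi[2]]=1;m=m*k
    n,l,s,c=cv2.connectedComponentsWithStats(m); i=1+np.argmax(s[1:,4]); return l==i
def px(m): v,u=np.nonzero(m); return np.c_[u,v]
def circ(n,m,z):
    c,rad=cv2.minEnclosingCircle((onplane(n,px(m),z)*1000).astype(np.float32)); return np.round(c,1),round(rad,1)
def tool():
    s=monitor.get_obs(); M=Rot.from_rotvec(s["orientation"]).as_matrix()
    return s["tcp_pos"],M,s
def rel(xyz,yaw=None):
    """shift (cm, tool axes) to world xyz (m), turn about tool z to bring tool x to world yaw (deg)"""
    p,M,s=tool(); print("shift cm",np.round(M.T@(np.array(xyz)-p)*100,2),"tool yaw(x axis)",round(np.degrees(np.arctan2(M[1,0],M[0,0])),2),"tilt",np.round(M[:,2],3))
    if yaw is not None:
        e=(np.degrees(np.arctan2(M[1,0],M[0,0]))-yaw+90)%180-90; print("turn z rad (pre-shift)",round(np.radians(e),3))
E
python3 - <<'E'
from h import *
p,d,C,H=grab("top"); h,s,v=[H[:,:,i].astype(int) for i in range(3)]; Z=C[:,:,2]
print("counter z",np.median(Z[380:400,420:560]), "tamper z", Z[219,495],Z[219,480])
# lid
lid=biggest((h>15)&(h<40)&(v>120)&(s>40),(90,200,225,320)); print("lid",rect(onplane("top",px(lid),.008)), lid.sum())
hand=biggest((v<130)&(Z>.025),(120,230,200,290)); print("handle",rect(onplane("top",px(hand),.04)))
for a in [(105,235,125,255),(192,265,212,288)]:
    m=biggest((v<100)&lid.__invert__(),a); print("hole",onplane("top",px(m).mean(0),.008), m.sum())
# box
g=(h>35)&(h<85)&(s>25)&(v>90); top=(g&(Z>.05)); 
print("green z",np.percentile(Z[g&(Z>.03)],[10,50,90]))
yel=(h>18)&(h<35)&(s>150)&(v>120)
br=biggest((h>10)&(h<25)&(s>100)&(v>90)&(Z>.05)&(Z<.09),(295,250,335,290)); print("barrel",circ("top",br,.068),br.sum())
k=np.zeros((480,640),bool);k[165:295,245:380]=1
full=(top|(yel&(Z>.05)))&k; full=cv2.morphologyEx(full.astype(np.uint8),cv2.MORPH_CLOSE,np.ones((3,3)))
cs,hi=cv2.findContours(full,cv2.RETR_CCOMP,cv2.CHAIN_APPROX_NONE)
for c,q in zip(cs,hi[0]):
    if q[3]>=0 and len(c)>80: print("hole rect",rect(onplane("top",c[:,0],.066)))
for a in [(255,195,275,215),(350,235,370,250)]:
    m=np.zeros_like(k);m[a[1]:a[3],a[0]:a[2]]=1;m&=(Z>.074)&~yel
    if m.any(): print("peg",onplane("top",px(m).mean(0),.083),m.sum())
# key
red=((h<8)|(h>172))&(s>170)&(v>120); m=biggest(red&(Z>.085),(380,285,440,335)); print("bow",rect(onplane("top",px(m),.101)),m.sum(), np.median(Z[m]))
st=np.zeros_like(k);st[285:335,380:440]=1; m=st&(v>40)&(s>60)&(Z>.035)&(Z<.052); print("stand",rect(onplane("top",px(biggest(m)),.044)))
for a in [(465,195,515,245),(465,275,515,320)]:
    q=biggest((v>150)&(s<60),a); print("disc",circ("top",q,.016),q.sum())
    q=biggest((s>80)&(v>50)&(Z>.04),a); print("handle",circ("top",q,.054),q.sum())
cv2.imwrite("pics/box.png",cv2.resize(p[160:340,240:440,::-1],None,fx=4,fy=3.3,interpolation=cv2.INTER_CUBIC)[:600,:800])
E
```

```text
counter z 0.00022149677599763833 tamper z 0.05220066001372248 0.02162073471518364
lid (array([510.4, 344.4]), array([207.9, 128.7]), -81.24) 5902
handle (array([510. , 340.9]), array([90.9, 12.5]), -81.25)
hole [[0.56260456 0.44283495]] 36
hole [[0.45688745 0.24792478]] 56
green z [0.06167038 0.06607219 0.07008484]
barrel (array([490.2,  11.8]), 24.5) 414
hole rect (array([582.7,  20.6]), array([192.5, 113.6]), -84.4)
peg [[0.6203232  0.11054624]] 29
peg [[ 0.54431484 -0.07054382]] 31
bow (array([ 407.5, -171.4]), array([44. , 12.2]), 23.53) 140 0.10069724258641166
stand (array([ 406.9, -171.6]), array([57.5, 44.8]), 24.54)
disc (array([ 594.4, -341.4]), 25.1) 291
handle (array([ 592. , -338.6]), 14.4) 138
disc (array([ 436.1, -337.8]), 25.1) 304
handle (array([ 435.6, -335.5]), 13.3) 137
```

View pics/box.png

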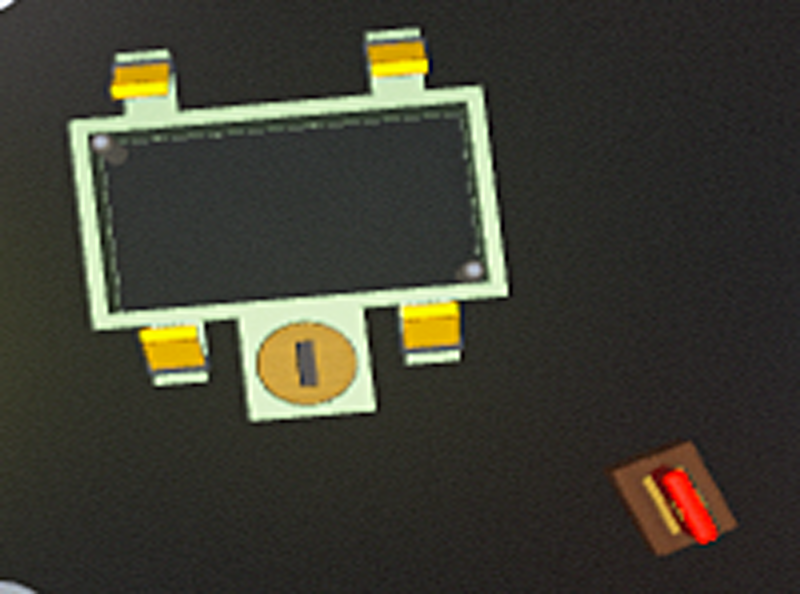

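The crop shows the open box with its pegs at crop (100,145) and (473,270). All four tabs are raised, the slot runs along box x, and the key is upright in its stand. The estimates agree with each other: box (583,20.6) mm, yaw 5.6°.

```bash
python3 -m crank '[[[0,0,0],[0,0,-0.118]],[[0,0,0],[0,0,-0.118]],[[0,0,0],[0,0,-0.118]],[[0,0,0],[0,0,-0.118]]]' 6
python3 -c "
from h import *
rel([.600,.2,.23],5.6);rel([.594,-.3405,.15],5.6)"
```

```text
clock: 0.55
tcp_pos: [0.2476, 0.6276, 0.2309]
orientation: [0.159, -3.137, 0.001]
contact_force: [0.2, -0.7, 0.1]
grip_width: 0.0598
gripper_force: 0.0
shift cm [-30.74 -46.1    0.11] tool yaw(x axis) -174.21 tilt [-0.    -0.001 -1.   ]
turn z rad (pre-shift) 0.003
shift cm [-24.69 -99.81   8.15] tool yaw(x axis) -174.21 tilt [-0.    -0.001 -1.   ]
turn z rad (pre-shift) 0.003
```

```bash
(python3 -m crank '[[[-3.05,-3.9,0],[0,0,0]],[[-3.05,-3.9,0],[0,0,0]],[[-3.05,-3.9,0],[0,0,0]],[[-3.05,-3.9,0],[0,0,0]],[[-3.05,-3.9,0],[0,0,0]]]'
python3 -m crank '[[[-3.05,-3.9,0],[0,0,0]],[[-3.05,-3.9,0],[0,0,0]],[[-3.05,-3.9,0],[0,0,0]],[[-3.05,-3.9,0],[0,0,0]],[[-3.05,-3.9,0],[0,0,0]]]'
python3 -m crank '[[[0.5,-4.9,0],[0,0,0]],[[0.5,-4.9,0],[0,0,0]],[[0.5,-4.9,0],[0,0,0]],[[0.5,-4.9,0],[0,0,0]],[[0.5,-4.9,0],[0,0,0]]]'
python3 -m crank '[[[0.5,-4.9,0],[0,0,0]],[[0.5,-4.9,0],[0,0,0]],[[0.5,-4.9,0],[0,0,0]],[[0.5,-4.9,0],[0,0,0]],[[0.5,-4.9,0],[0,0,0]]]'
python3 -m crank '[[[0,0,0],[0,0,0]],[[0,0,0],[0,0,0]]]')|tail -6
python3 -c "
from h import *
rel([.594,-.3405,.12],5.6)
p,d,C,H=grab('top');h,s,v=[H[:,:,i].astype(int) for i in range(3)]
for a in [(465,195,515,245),(465,275,515,320)]:
    q=biggest((v>150)&(s<60),a); print('disc',circ('top',q,.016),q.sum())
"
```

```text
clock: 2.75
tcp_pos: [0.5854, -0.2252, 0.2309]
orientation: [0.146, -3.137, 0.0]
contact_force: [1.1, 0.6, -0.1]
grip_width: 0.0601
gripper_force: 0.0
shift cm [  0.2  -11.56  11.09] tool yaw(x axis) -174.69 tilt [-0.001 -0.    -1.   ]
turn z rad (pre-shift) -0.005
disc (array([ 628.3, -350. ]), 23.5) 225
disc (array([ 427.1, -313.6]), 2.3) 3
```

```bash
python3 -c "
from h import *
p,d,C,H=grab('top','t1');s=grab('side')[0];cv2.imwrite('pics/m1.png',cv2.resize(np.hstack([p[150:400],s[150:400]]),(800,156*1))[:,:,::-1]) if 0 else cv2.imwrite('pics/m1.png',np.vstack([p[170:400,100:640],s[200:480,100:640]])[:,:,::-1])
"
```

```text
(no output)
```

View pics/m1.png

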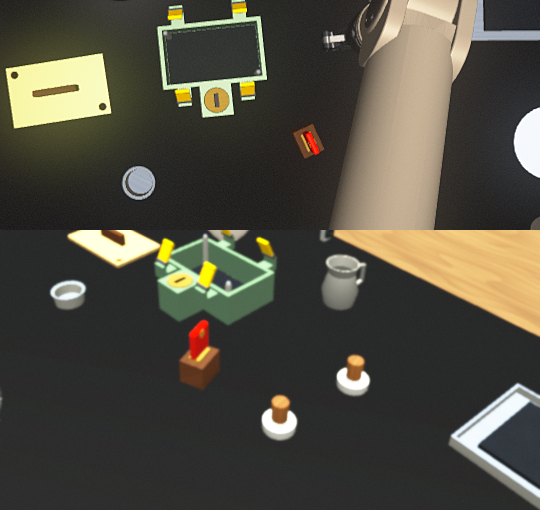

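The arm hides the tampers in the top view. In the side view they are still in place, at about (280,415) and (353,375) in the crop.

```bash
(python3 -m crank '[[[0.1,-3.9,3],[0,0,0]],[[0.1,-3.9,3],[0,0,0]],[[0,-3.76,3],[0,0,0]],[[0,0,2],[0,0,0]],[[0,0,0],[0,0,0]]]'
python3 -m crank '[[[0,0,3],[0,0,0]],[[0,0,3],[0,0,0]],[[0,0,2.5],[0,0,0]],[[0,0,1.2],[0,0,0]],[[0,0,0],[0,0,0]]]'
python3 -m crank '[[[0,0,0],[0,0,0]],[[0,0,0],[0,0,0]]]')|tail -6
python3 -c "
from h import *
rel([.594,-.3405,.024],5.6)"
```

```text
clock: 4.1
tcp_pos: [0.5966, -0.3391, 0.0263]
orientation: [-0.152, 3.135, -0.002]
contact_force: [-0.4, 0.0, -0.3]
grip_width: 0.06
gripper_force: 0.0
shift cm [ 0.27 -0.12  0.23] tool yaw(x axis) -174.46 tilt [ 0.003 -0.001 -1.   ]
turn z rad (pre-shift) -0.001
```

```bash
(python3 -m crank '[[[0.2,-0.1,0.2],[0,0,0]]]'
python3 -m crank '[[[0,0,0],[0,0,0]],[[0,0,0],[0,0,0]],[[0,0,0],[0,0,0]],[[0,0,0],[0,0,0]],[[0,0,0],[0,0,0]]]' 1 50
python3 -m crank '[[[0,0,-4],[0,0,0]],[[0,0,-4],[0,0,0]],[[0,0,-4],[0,0,0]],[[0,0,-1],[0,0,0]],[[0,0,0],[0,0,0]]]')|tail -13
python3 -c "
from h import *
c=np.array([.583,.0206]);a=np.radians(5.6);R=np.array([[np.cos(a),-np.sin(a)],[np.sin(a),np.cos(a)]])
for y in(-.042,.042):
  w=c+R@[0,y];print(w);rel([*w,.036],5.6)"
```

```text
gripper_force: 0.0
clock: 4.7
tcp_pos: [0.5935, -0.3407, 0.0229]
orientation: [-0.15, 3.137, -0.002]
contact_force: [-0.7, -1.4, 4.8]
grip_width: 0.0243
gripper_force: 49.2
clock: 5.2
tcp_pos: [0.5939, -0.3399, 0.1532]
orientation: [-0.152, 3.136, -0.001]
contact_force: [-0.7, -0.8, -5.3]
grip_width: 0.0247
gripper_force: 50.0
[ 0.58709848 -0.02119955]
shift cm [-2.37 31.79 11.7 ] tool yaw(x axis) -174.47 tilt [ 0.002 -0.    -1.   ]
turn z rad (pre-shift) -0.001
[0.57890152 0.06239955]
shift cm [-2.36 40.19 11.7 ] tool yaw(x axis) -174.47 tilt [ 0.002 -0.    -1.   ]
turn z rad (pre-shift) -0.001
```

```bash
(python3 -m crank '[[[-0.24,4.5,0],[0,0,0]],[[-0.24,4.5,0],[0,0,0]],[[-0.24,4.5,0],[0,0,0]],[[-0.24,4.5,0],[0,0,0]],[[-0.24,4.5,0],[0,0,0]]]'
python3 -m crank '[[[-0.24,4.5,0],[0,0,0]],[[-0.24,4.5,0],[0,0,0]],[[-0.24,4.5,0],[0,0,0]],[[-0.24,4.2,0],[0,0,0]],[[0,0,0],[0,0,0]]]'
python3 -m crank '[[[0,0,0],[0,0,0]],[[0,0,0],[0,0,0]]]')|tail -6
python3 -c "
from h import *
rel([.5789,.0624,.033],5.6)"
```

```text
clock: 6.4
tcp_pos: [0.5749, 0.0608, 0.1505]
orientation: [0.149, -3.135, 0.002]
contact_force: [0.0, 0.1, -3.0]
grip_width: 0.0249
gripper_force: 50.4
shift cm [-0.45  0.13 11.74] tool yaw(x axis) -174.56 tilt [-0.003 -0.001 -1.   ]
turn z rad (pre-shift) -0.003
```

```bash
(python3 -m crank '[[[-0.45,0.13,2],[0,0,0]],[[0,0,3],[0,0,0]],[[0,0,3],[0,0,0]],[[0,0,2.5],[0,0,0]],[[0,0,0],[0,0,0]]]'
python3 -m crank '[[[0,0,1],[0,0,0]],[[0,0,0],[0,0,0]],[[0,0,0],[0,0,0]]]')|tail -6
python3 -c "
from h import *
rel([.5789,.0624,.031],5.6)"
```

```text
clock: 7.2
tcp_pos: [0.5812, 0.0637, 0.0382]
orientation: [-0.15, 3.137, 0.0]
contact_force: [0.0, 0.3, -3.6]
grip_width: 0.0247
gripper_force: 50.4
shift cm [ 0.25 -0.11  0.72] tool yaw(x axis) -174.52 tilt [ 0.001  0.    -1.   ]
turn z rad (pre-shift) -0.002
```

```bash
(python3 -m crank '[[[0.2,0,0.4],[0,0,0]],[[0,0,0.3],[0,0,0]],[[0,0,0],[0,0,0]]]'
python3 -m crank '[[[0,0,0],[0,0,0]],[[0,0,0],[0,0,0]],[[0,0,0],[0,0,0]]]' 4.4
python3 -m crank '[[[0,0,-4],[0,0,0]],[[0,0,-4],[0,0,0]],[[0,0,-4],[0,0,0]],[[0,0,0],[0,0,0]]]')
python3 -c "
from h import *
rel([.436,-.337,.15],5.6)"
```

```text
clock: 7.5
tcp_pos: [0.5787, 0.0639, 0.0309]
orientation: [-0.151, 3.137, 0.0]
contact_force: [-2.1, -0.2, 1.8]
grip_width: 0.0246
gripper_force: 51.0
clock: 7.8
tcp_pos: [0.5789, 0.0639, 0.0305]
orientation: [-0.151, 3.137, 0.0]
contact_force: [0.1, -0.1, 0.1]
grip_width: 0.044
gripper_force: 0.0
clock: 8.2
tcp_pos: [0.5824, 0.0642, 0.1561]
orientation: [-0.15, 3.128, 0.003]
contact_force: [1.2, 0.0, 0.4]
grip_width: 0.0439
gripper_force: 0.0
shift cm [ 18.42 -38.54   0.36] tool yaw(x axis) -174.51 tilt [ 0.01   0.002 -1.   ]
turn z rad (pre-shift) -0.002
```

```bash
(python3 -m crank '[[[1.84,-3.85,0],[0,0,0]],[[1.84,-3.85,0],[0,0,0]],[[1.84,-3.85,0],[0,0,0]],[[1.84,-3.85,0],[0,0,0]],[[1.84,-3.85,0],[0,0,0]]]' 6
python3 -m crank '[[[1.84,-3.85,0],[0,0,0]],[[1.84,-3.85,0],[0,0,0]],[[1.84,-3.85,0],[0,0,0]],[[1.84,-3.85,0],[0,0,0]],[[0,0,0],[0,0,0]]]')|tail -6
python3 -c "
from h import *
p,d,C,H=grab('side','s2');h,s,v=[H[:,:,i].astype(int) for i in range(3)];Z=C[:,:,2]
q=biggest((v>150)&(s<60),(300,330,500,420));P=C[q];print(q.sum(),px(q).mean(0),'disc mid',(P[:,:2].min(0)+P[:,:2].max(0))/2,P[:,2].max())
rel([.436,-.337,.15],5.6);rel([.436,-.337,.024],5.6)"
```

```text
clock: 9.2
tcp_pos: [0.4434, -0.3035, 0.1503]
orientation: [0.136, -3.138, 0.005]
contact_force: [0.4, 0.1, -0.7]
grip_width: 0.0596
gripper_force: 0.0
666 [378.55405405 395.17717718] disc mid [ 0.24448193 -0.52851554] 0.6298168202965995
shift cm [ 1.23 -3.58  0.01] tool yaw(x axis) -174.86 tilt [-0.001 -0.001 -1.   ]
turn z rad (pre-shift) -0.008
shift cm [ 1.22 -3.56 12.61] tool yaw(x axis) -174.86 tilt [-0.001 -0.001 -1.   ]
turn z rad (pre-shift) -0.008
```

```bash
(python3 -m crank '[[[1.2,-3.5,0],[0,0,0]],[[0,0,4],[0,0,0]],[[0,0,4],[0,0,0]],[[0,0,2.5],[0,0,0]],[[0,0,0],[0,0,0]]]'
python3 -m crank '[[[0,0,1],[0,0,0]],[[0,0,0],[0,0,0]]]')|tail -6
python3 -c "
from h import *
rel([.436,-.337,.024],5.6)"
```

```text
clock: 9.95
tcp_pos: [0.439, -0.3326, 0.0354]
orientation: [-0.152, 3.137, -0.0]
contact_force: [0.4, 0.2, 0.8]
grip_width: 0.0601
gripper_force: 0.0
shift cm [ 0.34 -0.4   1.14] tool yaw(x axis) -174.44 tilt [ 0.001  0.    -1.   ]
turn z rad (pre-shift) -0.001
```

```bash
(python3 -m crank '[[[0.3,-0.4,0.6],[0,0,0]],[[0,0,0.5],[0,0,0]],[[0,0,0],[0,0,0]]]'
python3 -m crank '[[[0,0,0],[0,0,0]],[[0,0,0],[0,0,0]],[[0,0,0],[0,0,0]],[[0,0,0],[0,0,0]],[[0,0,0],[0,0,0]]]' 1 50
python3 -m crank '[[[0,0,-4],[0,0,0]],[[0,0,-4],[0,0,0]],[[0,0,-4],[0,0,0]],[[0,0,-1],[0,0,0]],[[0,0,0],[0,0,0]]]')
python3 -c "
from h import *
rel([.5871,-.0212,.15],5.6)"
```

```text
clock: 10.25
tcp_pos: [0.4355, -0.3374, 0.0242]
orientation: [0.15, -3.138, -0.0]
contact_force: [-0.1, -0.3, -0.3]
grip_width: 0.06
gripper_force: 0.0
clock: 10.75
tcp_pos: [0.4361, -0.3376, 0.0248]
orientation: [-0.151, 3.137, -0.001]
contact_force: [-0.7, -0.0, 5.8]
grip_width: 0.0248
gripper_force: 49.1
clock: 11.25
tcp_pos: [0.4365, -0.3375, 0.1554]
orientation: [-0.151, 3.135, -0.002]
contact_force: [0.0, -0.4, -3.0]
grip_width: 0.0247
gripper_force: 49.8
shift cm [-18.04  30.04   0.54] tool yaw(x axis) -174.48 tilt [ 0.003 -0.001 -1.   ]
turn z rad (pre-shift) -0.001
```

```bash
(python3 -m crank '[[[-3.6,1,0],[0,0,0]],[[-3.6,1,0],[0,0,0]],[[-3.6,1,0],[0,0,0]],[[-3.6,1,0],[0,0,0]],[[-3.6,1,0],[0,0,0]]]'
python3 -m crank '[[[0,4.5,0],[0,0,0]],[[0,4.5,0],[0,0,0]],[[0,4.5,0],[0,0,0]],[[0,4.5,0],[0,0,0]],[[0,4.5,0],[0,0,0]]]'
python3 -m crank '[[[0,2.5,0],[0,0,0]],[[0,0,0],[0,0,0]],[[0,0,0],[0,0,0]]]')|tail -6
python3 -c "
from h import *
rel([.5871,-.0212,.0325],5.6)"
```

```text
clock: 12.55
tcp_pos: [0.5847, -0.0208, 0.152]
orientation: [0.154, -3.134, 0.0]
contact_force: [-1.3, -0.7, -3.5]
grip_width: 0.0247
gripper_force: 50.0
shift cm [-0.28 -0.06 11.94] tool yaw(x axis) -174.38 tilt [-0.004 -0.    -1.   ]
turn z rad (pre-shift) 0.0
```

```bash
(python3 -m crank '[[[-0.2,0,3],[0,0,0]],[[0,0,3],[0,0,0]],[[0,0,3],[0,0,0]],[[0,0,1.5],[0,0,0]],[[0,0,0],[0,0,0]]]'
python3 -m crank '[[[0,0,0],[0,0,0]],[[0,0,0.7],[0,0,0]],[[0,0,0.5],[0,0,0]],[[0,0,0],[0,0,0]],[[0,0,0],[0,0,0]]]')|tail -6
```

```text
clock: 13.55
tcp_pos: [0.5882, -0.0211, 0.0375]
orientation: [-0.151, 3.138, 0.0]
contact_force: [-0.1, -0.3, -2.0]
grip_width: 0.0245
gripper_force: 50.1
```

Next: lower the last 5 mm, release, retreat, and set the yaw for the lid.

```bash
(python3 -m crank '[[[0,0,0.3],[0,0,0]],[[0,0,0.2],[0,0,0]],[[0,0,0],[0,0,0]]]'
python3 -m crank '[[[0,0,0],[0,0,0]],[[0,0,0],[0,0,0]],[[0,0,0],[0,0,0]]]' 4.4
python3 -m crank '[[[0,0,-4],[0,0,0]],[[0,0,-4],[0,0,0]],[[0,0,-4],[0,0,0]],[[0,0,-2],[0,0,0]],[[0,0,0],[0,0,0]]]')
python3 -m crank '[[[3.5,4.5,0],[0,0,0]],[[3.5,4.5,0],[0,0,0]],[[0,4.5,0],[0,0,0]],[[0,4.5,0],[0,0,0]],[[0,4.5,0],[0,0,0]]]'
python3 -m crank '[[[0,4.5,0],[0,0,0]],[[0,0,0],[0,0,0.145]],[[0,0,0],[0,0,0.145]],[[0,0,0],[0,0,0.145]],[[0,0,0],[0,0,0.145]]]'
python3 -m crank '[[[0,0,0],[0,0,0.145]],[[0,0,0],[0,0,0.145]],[[0,0,0],[0,0,0.145]],[[0,0,0],[0,0,0.145]],[[0,0,0],[0,0,0.145]]]' 5
python3 -m crank '[[[0,0,0],[0,0,0.145]],[[0,0,0],[0,0,0.06]],[[0,0,0],[0,0,0]]]'
python3 -c "
from h import *
p,d,C,H=grab('side','s3')
p2=grab('top','t3')[0]
cv2.imwrite('pics/m3.png',np.vstack([p[160:300,120:520],p2[100:380,60:460]])[:,:,::-1])
rel([.5102,.3444,.10],98.75)"
```

```text
clock: 13.85
tcp_pos: [0.5883, -0.0211, 0.0328]
orientation: [-0.151, 3.138, 0.0]
contact_force: [-1.0, -0.5, 3.6]
grip_width: 0.0248
gripper_force: 50.8
clock: 14.15
tcp_pos: [0.5883, -0.0212, 0.0323]
orientation: [-0.151, 3.138, -0.0]
contact_force: [0.2, -1.0, 0.1]
grip_width: 0.0441
gripper_force: 0.0
clock: 14.65
tcp_pos: [0.5904, -0.0213, 0.1759]
orientation: [-0.15, 3.131, 0.001]
contact_force: [0.2, -0.6, -0.3]
grip_width: 0.0438
gripper_force: 0.0
clock: 15.15
tcp_pos: [0.5054, 0.1872, 0.1715]
orientation: [0.151, -3.137, 0.001]
contact_force: [1.1, 0.5, -0.2]
grip_width: 0.0441
gripper_force: 0.0
clock: 15.65
tcp_pos: [0.5015, 0.2304, 0.171]
orientation: [-0.761, -3.047, 0.002]
contact_force: [-1.1, -0.2, 0.3]
grip_width: 0.0438
gripper_force: 0.0
clock: 16.15
tcp_pos: [0.5015, 0.2303, 0.1711]
orientation: [-1.793, -2.579, 0.003]
contact_force: [0.7, 0.7, 0.3]
grip_width: 0.0498
gripper_force: 0.0
clock: 16.45
tcp_pos: [0.5015, 0.2304, 0.1712]
orientation: [-2.041, -2.389, 0.003]
contact_force: [0.2, 0.3, 0.2]
grip_width: 0.05
gripper_force: 0.0
shift cm [11.12  2.64  7.14] tool yaw(x axis) 99.11 tilt [-0.001 -0.001 -1.   ]
turn z rad (pre-shift) 0.006
```

View pics/m3.png

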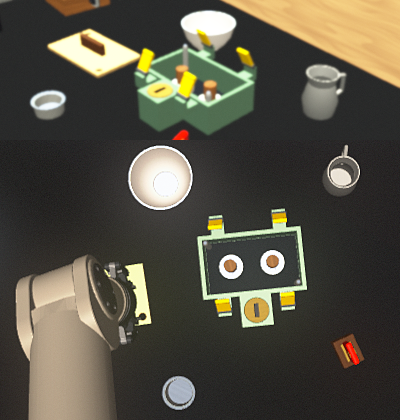

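Both tampers stand inside the box, at about (231,266) and (273,262) in the crop. The lid has not moved.

```bash
(python3 -m crank '[[[3.7,0.88,2],[0,0,0.006]],[[3.7,0.88,2],[0,0,0]],[[3.7,0.88,2],[0,0,0]],[[0,0,4],[0,0,0]],[[0,0,0],[0,0,0]]]'
python3 -m crank '[[[0,0,3],[0,0,0]],[[0,0,0],[0,0,0]],[[0,0,0],[0,0,0]]]')|tail -6
python3 -c "
from h import *
rel([.5102,.3444,.014],98.75)"
```

```text
clock: 17.35
tcp_pos: [0.5118, 0.3435, 0.0433]
orientation: [2.049, 2.382, -0.001]
contact_force: [0.4, 0.6, -0.3]
grip_width: 0.05
gripper_force: 0.0
shift cm [ 0.12 -0.14  2.93] tool yaw(x axis) 98.6 tilt [-0. -0. -1.]
turn z rad (pre-shift) -0.003
```

```bash
(python3 -m crank '[[[0.1,-0.1,1.5],[0,0,0]],[[0,0,1.3],[0,0,0]],[[0,0,0],[0,0,0]],[[0,0,0],[0,0,0]]]'
python3 -m crank '[[[0,0,0],[0,0,0]],[[0,0,0],[0,0,0]],[[0,0,0],[0,0,0]],[[0,0,0],[0,0,0]],[[0,0,0],[0,0,0]]]' 0.5 80
python3 -m crank '[[[0,0,-4],[0,0,0]],[[0,0,-4],[0,0,0]],[[0,0,-4],[0,0,0]],[[0,0,-3],[0,0,0]],[[0,0,0],[0,0,0]]]')
python3 -c "
from h import *
rel([.583,.0206,.16],95.6)"
```

```text
clock: 17.75
tcp_pos: [0.5099, 0.345, 0.014]
orientation: [-2.047, -2.383, 0.001]
contact_force: [-0.2, 0.0, 0.3]
grip_width: 0.0501
gripper_force: 0.0
clock: 18.25
tcp_pos: [0.5104, 0.3454, 0.0149]
orientation: [-2.048, -2.382, -0.001]
contact_force: [-1.4, -0.3, 7.2]
grip_width: 0.0125
gripper_force: 79.9
clock: 18.75
tcp_pos: [0.5126, 0.3465, 0.1686]
orientation: [2.047, 2.381, 0.012]
contact_force: [1.1, 0.4, -2.9]
grip_width: 0.0126
gripper_force: 79.1
shift cm [-33.28   2.07   0.73] tool yaw(x axis) 98.63 tilt [ 0.006  0.005 -1.   ]
turn z rad (pre-shift) 0.053
```

```bash
(python3 -m crank '[[[0,0,0],[0,0,0.053]],[[-4.1,0.2,0],[0,0,0]],[[-4.1,0.2,0],[0,0,0]],[[-4.1,0.2,0],[0,0,0]],[[-4.1,0.2,0],[0,0,0]]]'
python3 -m crank '[[[-4.1,0,0],[0,0,0]],[[-4.1,0,0],[0,0,0]],[[-4.1,0,0],[0,0,0]],[[-4.1,0,0],[0,0,0]],[[0,0,0],[0,0,0]]]'
python3 -m crank '[[[0,0,0],[0,0,0]],[[0,0,0],[0,0,0]]]')|tail -6
python3 -c "
from h import *
rel([.583,.0206,.14],95.6)"
```

```text
clock: 19.95
tcp_pos: [0.5495, 0.0207, 0.1632]
orientation: [-2.107, -2.328, 0.002]
contact_force: [1.2, 0.3, -2.4]
grip_width: 0.0125
gripper_force: 78.9
shift cm [-0.34  3.33  2.31] tool yaw(x axis) 95.69 tilt [-0.002  0.    -1.   ]
turn z rad (pre-shift) 0.002
```

```bash
(python3 -m crank '[[[-0.3,1.7,0],[0,0,0]],[[0,1.7,0],[0,0,0]],[[0,0,0],[0,0,0]],[[0,0,0],[0,0,0]]]')|tail -6
python3 -c "
from h import *
rel([.583,.0206,.14],95.6)
p,d,C,H=grab('top','t4');h,s,v=[H[:,:,i].astype(int) for i in range(3)];Z=C[:,:,2]
q=grab('side','s4')[0]
k=Z[170:290,250:380];print(np.percentile(k[k>.1],[5,25,50]))
a=cv2.resize(p[160:300,240:390],None,fx=2.6,fy=2.6);b=cv2.resize(q[150:300,230:400],(400,364))
cv2.imwrite('pics/m4.png',np.hstack([a,b])[:,:,::-1])
"
```

```text
clock: 20.35
tcp_pos: [0.5837, 0.0212, 0.1635]
orientation: [-2.107, -2.329, 0.002]
contact_force: [-0.9, -0.6, -3.7]
grip_width: 0.0124
gripper_force: 79.0
shift cm [-0.06 -0.07  2.35] tool yaw(x axis) 95.74 tilt [-0.002 -0.    -1.   ]
turn z rad (pre-shift) 0.002
[0.15532645 0.52987867 0.55926435]
```

View pics/m4.png

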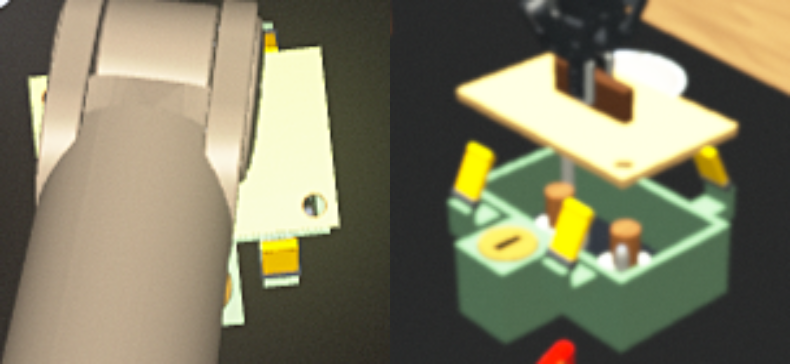

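The lid hangs level above the box. Its near-right corner is at crop (340,228) in the top view and its hole at (314,205), with the peg visible through it. I'll measure the corners.

```bash
python3 -c "
from h import *
p=cv2.imread('pics/t4.png');H=cv2.cvtColor(p,cv2.COLOR_BGR2HSV);h,s,v=[H[:,:,i].astype(int) for i in range(3)]
m=(h>15)&(h<40)&(v>140)&(s>20)&(s<140)
m=biggest(m,(335,170,380,255))
u=px(m);print(u.min(0),u.max(0))
c=np.array([.583,.0206]);a=np.radians(5.6);R=np.array([[np.cos(a),-np.sin(a)],[np.sin(a),np.cos(a)]])
B=(onplane('top',u,.157)-c)@R*1000
sel=np.abs(B[:,0])<45
ys=[B[(B[:,0]>x)&(B[:,0]<=x+10)][:,1].min() for x in range(-55,55,10)];print('right edge y',np.round(ys,1))
xs=[(round(B[(B[:,1]>y)&(B[:,1]<=y+8)][:,0].min(),1),round(B[(B[:,1]>y)&(B[:,1]<=y+8)][:,0].max(),1)) for y in range(-98,-58,8)];print(xs)
hm=np.zeros(m.shape,bool);hm[232:246,354:368]=1;hm&=~m
k=px(biggest(hm));print('hole',len(k),(onplane('top',k.mean(0),.157)-c)@R*1000)
"
```

```text
[335 178] [370 250]
right edge y [-103.2 -103.9 -103.4 -103.8 -103.7 -102.8 -103.8 -103.1 -103.7 -103.4
 -103.6]
[(np.float64(-61.4), np.float64(65.8)), (np.float64(-62.1), np.float64(64.9)), (np.float64(-61.5), np.float64(65.6)), (np.float64(-60.6), np.float64(64.8)), (np.float64(-61.7), np.float64(65.0))]
hole 48 [[-44.87124795 -86.92081339]]
```

```bash
(python3 -m crank '[[[0,-0.15,2],[0,0,0]],[[0,0,2],[0,0,0]],[[0,0,1.5],[0,0,0]],[[0,0,0],[0,0,0]],[[0,0,0],[0,0,0]]]')|tail -6
python3 -c "
from h import *
rel([.5822,.021,.081],95.6)"
```

```text
clock: 20.95
tcp_pos: [0.5828, 0.0197, 0.1095]
orientation: [-2.11, -2.327, 0.0]
contact_force: [0.8, 0.6, -3.1]
grip_width: 0.0129
gripper_force: 78.8
shift cm [ 0.14 -0.05  2.85] tool yaw(x axis) 95.61 tilt [-0. -0. -1.]
turn z rad (pre-shift) 0.0
```

```bash
python3 -m crank '[[[0.13,-0.08,0.6],[0,0,0]],[[0,0,0.5],[0,0,0]],[[0,0,0],[0,0,0]]]'
python3 -m crank '[[[0,0,0.4],[0,0,0]],[[0,0,0.4],[0,0,0]],[[0,0,0],[0,0,0]]]'
python3 -m crank '[[[0,0,0.4],[0,0,0]],[[0,0,0.3],[0,0,0]],[[0,0,0],[0,0,0]]]'
```

```text
clock: 21.25
tcp_pos: [0.5816, 0.0212, 0.0979]
orientation: [-2.109, -2.327, 0.001]
contact_force: [0.0, 0.5, -1.9]
grip_width: 0.0123
gripper_force: 78.9
clock: 21.55
tcp_pos: [0.5816, 0.021, 0.0897]
orientation: [-2.109, -2.327, 0.001]
contact_force: [0.2, -0.3, -2.4]
grip_width: 0.0127
gripper_force: 78.9
clock: 21.85
tcp_pos: [0.5816, 0.021, 0.0828]
orientation: [-2.11, -2.327, 0.001]
contact_force: [-0.5, -0.0, -2.3]
grip_width: 0.0127
gripper_force: 78.9
```

Sliding in with no side force. Next: seat it, release and back off upward.

```bash
python3 -m crank '[[[0,0,0.2],[0,0,0]],[[0,0,0.2],[0,0,0]],[[0,0,0],[0,0,0]]]'
python3 -m crank '[[[0,0,0],[0,0,0]],[[0,0,0],[0,0,0]],[[0,0,0],[0,0,0]]]' 4
python3 -m crank '[[[0,0,-4],[0,0,0]],[[0,0,-4],[0,0,0]],[[0,0,-4],[0,0,0]],[[0,0,-2],[0,0,0]],[[0,0,0],[0,0,0]]]'
python3 -m crank '[[[-4.5,0,0],[0,0,0]],[[-4.5,0,0],[0,0,0]],[[-4.5,0,0],[0,0,0]],[[-4.5,0,0],[0,0,0]],[[-4.5,0,0],[0,0,0]]]' 0
python3 -m crank '[[[0,0,0],[0,0,0]],[[0,0,0],[0,0,0]]]'
python3 -c "
from h import *
p,d,C,H=grab('top','t5');Z=C[:,:,2];q=grab('side','s5')[0]
h,s,v=[H[:,:,i].astype(int) for i in range(3)]
m=biggest((h>15)&(h<40)&(v>140)&(s>20)&(s<140)&(Z>.05)&(Z<.09),(240,150,390,300));print('lid',m.sum(),np.percentile(Z[m],[5,50,95]),rect(onplane('top',px(m),.074)))
for b in ((260,195,290,215),(330,190,362,210),(265,230,300,250),(330,225,362,245)):
  w=m[b[1]:b[3],b[0]:b[2]];print(np.median(Z[b[1]:b[3],b[0]:b[2]][w]))
a=cv2.resize(p[160:300,240:390],None,fx=2.6,fy=2.6);b=cv2.resize(q[150:300,230:400],(400,364))
cv2.imwrite('pics/m5.png',np.hstack([a,b])[:,:,::-1])
"
```

```text
clock: 22.15
tcp_pos: [0.5822, 0.021, 0.0809]
orientation: [-2.11, -2.327, -0.002]
contact_force: [-5.6, 0.5, 13.3]
grip_width: 0.0125
gripper_force: 81.3
clock: 22.45
tcp_pos: [0.5823, 0.021, 0.0794]
orientation: [2.11, 2.327, 0.001]
contact_force: [0.6, 0.4, 0.2]
grip_width: 0.0399
gripper_force: 0.0
clock: 22.95
tcp_pos: [0.5841, 0.0208, 0.2227]
orientation: [2.108, 2.325, 0.008]
contact_force: [-0.4, -0.1, -0.2]
grip_width: 0.0402
gripper_force: 0.0
clock: 23.45
tcp_pos: [0.6035, -0.2044, 0.2179]
orientation: [-2.109, -2.327, 0.001]
contact_force: [0.9, -0.5, 0.6]
grip_width: 0.0001
gripper_force: 0.0
clock: 23.65
tcp_pos: [0.6031, -0.2043, 0.2179]
orientation: [-2.113, -2.323, 0.002]
contact_force: [0.7, 0.6, -0.3]
grip_width: -0.0
gripper_force: 0.0
lid 6240 [0.070504   0.0741652  0.07767181] (array([577.1,  19.3]), array([206.1, 141.8]), -84.52)
0.07419444637157686
0.07430073369675638
0.07420075532812447
0.07419307778104509
```

View pics/m5.png

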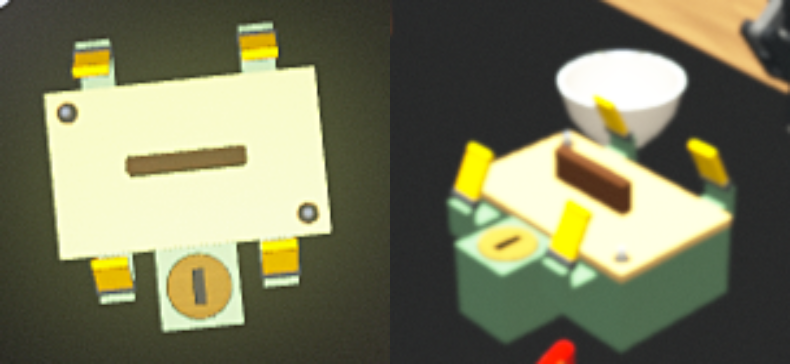

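The lid is level at 74.2 mm on all sides with both pegs showing through, at crop (67,112) and (308,212), so it is fully seated. Next, the tabs with the fingers shut.

```bash
cat >> h.py <<'E'
BC=np.array([.583,.0206]);BA=5.6
def bx(x,y,z):  # box mm -> world m
    a=np.radians(BA); w=BC+np.array([[np.cos(a),-np.sin(a)],[np.sin(a),np.cos(a)]])@[x/1000,y/1000]; return [*w,z]
def inbox():
    p,M,s=tool();a=np.radians(BA); q=np.array([[np.cos(a),np.sin(a)],[-np.sin(a),np.cos(a)]])@(p[:2]-BC)*1000
    print("tcp in box mm",np.round(q,1),"z",round(p[2]*1000,1),"F",np.round(s["contact_force"],1),"t",s["clock"])
E
python3 -c "
from h import *
inbox();rel(bx(128,-62,.18),95.6);rel(bx(128,-62,.098))"
```

```text
tcp in box mm [  -0.9 -222.8] z 218.1 F [0.  0.7 0.4] t 23.75
shift cm [16.05 12.92  3.82] tool yaw(x axis) 95.7 tilt [-0.002  0.001 -1.   ]
turn z rad (pre-shift) 0.002
shift cm [16.04 12.94 12.02] tool yaw(x axis) 95.7 tilt [-0.002  0.001 -1.   ]
```

```bash
(python3 -m crank '[[[3.2,4.4,0],[0,0,0]],[[4.2,4.4,0],[0,0,0]],[[4.3,4.1,0],[0,0,0]],[[4.3,0,2],[0,0,0]],[[0,0,2],[0,0,0]]]'
python3 -m crank '[[[0,0,4],[0,0,0]],[[0,0,3],[0,0,0]],[[0,0,1],[0,0,0]],[[0,0,0],[0,0,0]],[[0,0,0],[0,0,0]]]')|tail -6
python3 -c "
from h import *
inbox()"
```

```text
clock: 24.75
tcp_pos: [0.7015, -0.0491, 0.1007]
orientation: [2.108, 2.328, 0.002]
contact_force: [0.4, -0.1, 0.7]
grip_width: -0.0001
gripper_force: 0.0
tcp in box mm [111.1 -80.9] z 100.7 F [ 0.4 -0.1  0.7] t 24.75
```

```bash
python3 -m crank '[[[1.9,0,0.2],[0,0,0]],[[0,0,0],[0,0,0]],[[0,-1.3,0],[0,0,0]],[[0,-1,0],[0,0,0]],[[0,-1,0],[0,0,0]]]'
python3 -m crank '[[[0,-1,0.1],[0,0,0]],[[0,-0.7,0.3],[0,0,0]],[[0,0,0.4],[0,0,0]],[[0,0,0.4],[0,0,0]],[[0,0,0],[0,0,0]]]'
python3 -c "
from h import *
inbox()"
```

```text
clock: 25.25
tcp_pos: [0.6678, -0.0333, 0.0987]
orientation: [2.106, 2.325, 0.006]
contact_force: [6.1, -0.5, 0.9]
grip_width: -0.0001
gripper_force: 2.4
clock: 25.75
tcp_pos: [0.6478, -0.0358, 0.0841]
orientation: [-2.109, -2.326, 0.003]
contact_force: [-0.6, -0.3, 1.0]
grip_width: -0.0
gripper_force: 0.0
tcp in box mm [ 59.  -62.4] z 84.1 F [-0.6 -0.3  1. ] t 25.75
```

```bash
python3 -m crank '[[[0,0,0.15],[0,0,0]],[[0,0,0],[0,0,0]]]' | sed -n 2,4p
python3 -m crank '[[[0,0,0.1],[0,0,0]],[[0,0,0],[0,0,0]]]' | sed -n 2,4p
python3 -m crank '[[[0,0,0.1],[0,0,0]],[[0,0,0],[0,0,0]]]' | sed -n 2,4p
```

```text
tcp_pos: [0.6488, -0.0357, 0.0833]
orientation: [-2.11, -2.327, 0.001]
contact_force: [0.5, -0.3, -0.3]
tcp_pos: [0.6491, -0.0357, 0.0831]
orientation: [-2.11, -2.327, -0.0]
contact_force: [-1.8, 0.1, 4.5]
tcp_pos: [0.6491, -0.0357, 0.0829]
orientation: [-2.11, -2.327, -0.001]
contact_force: [-5.2, -0.5, 11.5]
```

```bash
(python3 -m crank '[[[0,0,-3.5],[0,0,0]],[[0,0,-3.5],[0,0,0]],[[2,3,0],[0,0,0]],[[3.5,3,0],[0,0,0]],[[3.5,0,0],[0,0,0]]]'
python3 -m crank '[[[3.4,0,0],[0,0,0]],[[0,0,0],[0,0,0]],[[0,0,0],[0,0,0]]]')|tail -6
python3 -c "
from h import *
inbox();rel(bx(116,62,.098),95.6)"
```

```text
clock: 27.15
tcp_pos: [0.6964, 0.0952, 0.1513]
orientation: [-2.107, -2.33, 0.0]
contact_force: [0.4, -0.1, -0.1]
grip_width: 0.0003
gripper_force: 0.0
tcp in box mm [120.1  63.1] z 151.3 F [ 0.4 -0.1 -0.1] t 27.15
shift cm [-0.11 -0.41  5.33] tool yaw(x axis) 95.77 tilt [-0.  0. -1.]
turn z rad (pre-shift) 0.003
```

```bash
python3 -m crank '[[[-0.1,0,2.5],[0,0,0]],[[0,0,2.8],[0,0,0]],[[0,0,0],[0,0,0]],[[0,-1.5,0],[0,0,0]],[[0,-1.3,0],[0,0,0]]]' | sed -n 2,4p
python3 -m crank '[[[0,-1.2,0],[0,0,0]],[[0,-1.1,0.1],[0,0,0]],[[0,-0.9,0.3],[0,0,0]],[[0,0,0.4],[0,0,0]],[[0,0,0.4],[0,0,0]]]' | sed -n 2,4p
python3 -m crank '[[[0,0,0.2],[0,0,0]],[[0,0,0],[0,0,0]]]' | sed -n 2,4p
python3 -c "
from h import *
inbox()"
```

```text
tcp_pos: [0.6691, 0.0882, 0.0998]
orientation: [2.111, 2.325, 0.0]
contact_force: [-0.6, 0.8, 0.1]
tcp_pos: [0.6361, 0.0861, 0.0868]
orientation: [-2.11, -2.326, 0.002]
contact_force: [-1.4, -0.4, 2.9]
tcp_pos: [0.6363, 0.0865, 0.0838]
orientation: [-2.11, -2.327, 0.003]
contact_force: [0.6, -0.5, 0.1]
tcp in box mm [59.5 60.4] z 83.8 F [ 0.6 -0.5  0.1] t 28.35
```

Next: press until it is firm, then go over to the -x side for tab0.

```bash
python3 -m crank '[[[0,0,0.15],[0,0,0]],[[0,0,0.1],[0,0,0]],[[0,0,0],[0,0,0]]]' | sed -n 2,4p
python3 -m crank '[[[0,0,0.1],[0,0,0]],[[0,0,0],[0,0,0]]]' | sed -n 2,4p
(python3 -m crank '[[[0,0,-4],[0,0,0]],[[0,0,-4],[0,0,0]],[[0,-4,0],[0,0,0]],[[0,-4,0],[0,0,0]],[[0,-4,0],[0,0,0]]]'
python3 -m crank '[[[0,-4,0],[0,0,0]],[[0,-1.8,0],[0,0,0]],[[0,0,0],[0,0,0]],[[0,0,0],[0,0,0]]]')|tail -6
python3 -c "
from h import *
inbox();rel(bx(-116,62,.098),95.6)"
```

```text
tcp_pos: [0.6369, 0.0868, 0.083]
orientation: [-2.11, -2.327, 0.0]
contact_force: [-4.0, -1.6, 8.0]
tcp_pos: [0.6369, 0.0868, 0.0828]
orientation: [-2.109, -2.327, -0.0]
contact_force: [-6.8, 0.7, 14.9]
clock: 29.75
tcp_pos: [0.4607, 0.0699, 0.1617]
orientation: [2.109, 2.328, 0.003]
contact_force: [1.1, 0.4, 0.8]
grip_width: 0.0001
gripper_force: 0.0
tcp in box mm [-116.9   61. ] z 161.7 F [1.1 0.4 0.8] t 29.75
shift cm [0.09 0.08 6.37] tool yaw(x axis) 95.65 tilt [ 0.002  0.001 -1.   ]
turn z rad (pre-shift) 0.001
```

```bash
python3 -m crank '[[[0.1,0,3],[0,0,0]],[[0,0,3.3],[0,0,0]],[[0,0,0],[0,0,0]],[[0,1.5,0],[0,0,0]],[[0,1.3,0],[0,0,0]]]' | sed -n 2,4p
python3 -m crank '[[[0,1.2,0],[0,0,0]],[[0,1.1,0.1],[0,0,0]],[[0,0.7,0.3],[0,0,0]],[[0,0,0.4],[0,0,0]],[[0,0,0.4],[0,0,0]]]' | sed -n 2,4p
python3 -m crank '[[[0,0,0.2],[0,0,0]],[[0,0,0.1],[0,0,0]],[[0,0,0],[0,0,0]]]' | sed -n 2,4p
python3 -c "
from h import *
inbox()"
```

```text
tcp_pos: [0.4892, 0.0731, 0.0991]
orientation: [2.11, 2.327, 0.0]
contact_force: [-5.0, 0.3, -0.6]
tcp_pos: [0.5193, 0.0762, 0.0868]
orientation: [2.108, 2.326, 0.004]
contact_force: [-0.2, -0.5, 2.7]
tcp_pos: [0.5177, 0.0761, 0.0834]
orientation: [2.11, 2.327, 0.001]
contact_force: [1.6, -0.7, 1.6]
tcp in box mm [-59.5  61.6] z 83.4 F [ 1.6 -0.7  1.6] t 31.05
```

```bash
python3 -m crank '[[[0,0,0.1],[0,0,0]],[[0,0,0.1],[0,0,0]],[[0,0,0],[0,0,0]]]' | sed -n 2,4p
(python3 -m crank '[[[0,0,-4],[0,0,0]],[[0,0,-4],[0,0,0]],[[-2,-3,0],[0,0,0]],[[-3.5,-2.7,0],[0,0,0]],[[-3.5,0,0],[0,0,0]]]'
python3 -m crank '[[[-3.4,0,0],[0,0,0]],[[0,0,0],[0,0,0]],[[0,0,0],[0,0,0]]]')|tail -6
python3 -c "
from h import *
inbox();rel(bx(-116,-62,.098),95.6)"
```

```text
tcp_pos: [0.5178, 0.0761, 0.0826]
orientation: [-2.11, -2.327, -0.002]
contact_force: [-2.9, -0.0, 16.9]
clock: 32.15
tcp_pos: [0.472, -0.0534, 0.161]
orientation: [-2.111, -2.325, 0.001]
contact_force: [-0.7, -0.5, 0.5]
grip_width: 0.0
gripper_force: 0.0
tcp in box mm [-117.7  -62.8] z 161.0 F [-0.7 -0.5  0.5] t 32.15
shift cm [0.08 0.18 6.3 ] tool yaw(x axis) 95.5 tilt [-0.001  0.    -1.   ]
turn z rad (pre-shift) -0.002
```

```bash
python3 -m crank '[[[0.1,0,3],[0,0,0]],[[0,0,3.3],[0,0,0]],[[0,0,0],[0,0,0]],[[0,1.5,0],[0,0,0]],[[0,1.3,0],[0,0,0]]]' | sed -n 2,4p
python3 -m crank '[[[0,1.2,0],[0,0,0]],[[0,1.1,0.1],[0,0,0]],[[0,0.7,0.3],[0,0,0]],[[0,0,0.4],[0,0,0]],[[0,0,0.4],[0,0,0]]]' | sed -n 2,4p
python3 -m crank '[[[0,0,0.2],[0,0,0]],[[0,0,0.1],[0,0,0]],[[0,0,0],[0,0,0]]]' | sed -n 2,4p
python3 -m crank '[[[0,0,0.1],[0,0,0]],[[0,0,0.1],[0,0,0]],[[0,0,0],[0,0,0]]]' | sed -n 2,4p
python3 -c "
from h import *
inbox();rel([.407,-.1715,.2],23.8)"
```

```text
tcp_pos: [0.501, -0.0482, 0.099]
orientation: [-2.108, -2.328, 0.0]
contact_force: [-5.1, -0.4, -0.5]
tcp_pos: [0.5325, -0.046, 0.0869]
orientation: [2.107, 2.326, 0.004]
contact_force: [1.8, 0.3, 2.8]
tcp_pos: [0.5302, -0.0463, 0.0832]
orientation: [-2.11, -2.327, 0.0]
contact_force: [1.1, -0.7, 0.7]
tcp_pos: [0.5304, -0.0464, 0.0826]
orientation: [-2.11, -2.326, -0.002]
contact_force: [-4.7, 0.8, 17.6]
tcp in box mm [-58.9 -61.5] z 82.6 F [-4.7  0.8 17.6] t 33.75
shift cm [-11.24 -13.49 -11.75] tool yaw(x axis) 95.58 tilt [-0.     0.001 -1.   ]
turn z rad (pre-shift) 1.253
```

```bash
(python3 -m crank '[[[0,0,-4.5],[0,0,0]],[[0,0,-4.5],[0,0,0]],[[0,0,-4.5],[0,0,0]],[[-4,-4,0],[0,0,0]],[[-4,-4,0],[0,0,0]]]'
python3 -m crank '[[[-4,-3,0],[0,0,0]],[[-4,0,0],[0,0,-0.12]],[[-2,0,0],[0,0,-0.14]],[[0,0,0],[0,0,-0.145]],[[0,0,0],[0,0,-0.145]]]' 4
python3 -m crank '[[[0,0,0],[0,0,-0.145]],[[0,0,0],[0,0,-0.145]],[[0,0,0],[0,0,-0.145]],[[0,0,0],[0,0,-0.145]],[[0,0,0],[0,0,-0.145]]]'
python3 -m crank '[[[0,0,0],[0,0,-0.145]],[[0,0,0],[0,0,-0.145]],[[0,0,0],[0,0,-0.145]],[[0,0,0],[0,0,-0.145]],[[0,0,0],[0,0,0]]]')|tail -6
python3 -c "
from h import *
rel([.407,-.1715,.17],23.8);print(tool()[2]['joints'])
p,d,C,H=grab('top','t6');q=grab('side','s6')[0];Z=C[:,:,2]
h,s,v=[H[:,:,i].astype(int) for i in range(3)]
y=(h>18)&(h<35)&(s>150)&(v>120)
for n,(tx,ty) in enumerate([(-60,62),(-60,-62),(60,62),(60,-62)]):
  W=np.array(bx(tx,ty,0)[:2]);m=y&(np.hypot(C[:,:,0]-W[0],C[:,:,1]-W[1])<.03)&(Z>.05);print(n,m.sum(),np.percentile(Z[m],[5,50,95]) if m.any() else '')
a=cv2.resize(p[160:340,240:450],(460,394));b=cv2.resize(q[150:400,230:460],(340,370));b=np.vstack([b,np.zeros((24,340,3),np.uint8)])
cv2.imwrite('pics/m6.png',np.hstack([a,b])[:,:,::-1])
"
```

```text
clock: 35.75
tcp_pos: [0.4483, -0.224, 0.216]
orientation: [0.591, -3.085, -0.001]
contact_force: [1.0, -0.2, 0.2]
grip_width: 0.0398
gripper_force: 0.0
shift cm [1.9  6.41 4.6 ] tool yaw(x axis) -158.31 tilt [-0.001  0.    -1.   ]
turn z rad (pre-shift) -0.037
[-0.04191562  0.21516355  0.44226318  2.0032964  -0.11282543  0.94745905
  2.40681542]
0 266 [0.07930746 0.08293396 0.08646728]
1 266 [0.07974326 0.08302715 0.08678657]
2 266 [0.07964965 0.08319157 0.0861051 ]
3 274 [0.08017525 0.08314647 0.08679082]
```

View pics/m6.png

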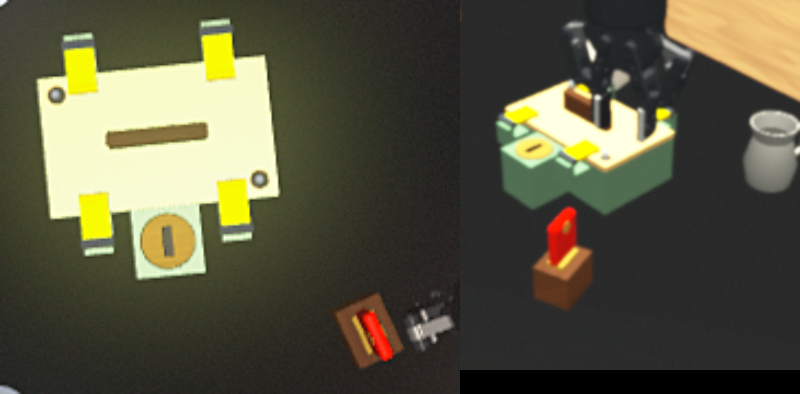

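All four tabs lie flat at 83 mm. The key is unobstructed at crop (373,332).

```bash
(python3 -m crank '[[[0.6,2.1,0],[0,0,-0.037]],[[0.6,2.1,0],[0,0,0]],[[0.6,2.1,0],[0,0,0]],[[0,0,4],[0,0,0]],[[0,0,0],[0,0,0]]]' 4
python3 -m crank '[[[0,0,4],[0,0,0]],[[0,0,2],[0,0,0]],[[0,0,0],[0,0,0]],[[0,0,0],[0,0,0]]]')|tail -6
python3 -c "
from h import *
rel([.407,-.1715,.058],24)
p,d,C,H=grab('side');h,s,v=[H[:,:,i].astype(int) for i in range(3)]"
```

```text
clock: 36.75
tcp_pos: [0.4083, -0.1737, 0.1172]
orientation: [0.644, -3.075, 0.0]
contact_force: [0.5, -0.5, 0.0]
grip_width: 0.0401
gripper_force: 0.0
shift cm [0.03 0.26 5.92] tool yaw(x axis) -156.35 tilt [-0. -0. -1.]
turn z rad (pre-shift) -0.006
```

```bash
python3 -m crank '[[[0,0.25,2],[0,0,-0.006]],[[0,0,2],[0,0,0]],[[0,0,1.9],[0,0,0]],[[0,0,0],[0,0,0]],[[0,0,0],[0,0,0]]]'
python3 -c "
from h import *
rel([.407,-.1715,.058],24)"
python3 -m crank '[[[0,0,0],[0,0,0]],[[0,0,0],[0,0,0]],[[0,0,0],[0,0,0]],[[0,0,0],[0,0,0]],[[0,0,0],[0,0,0]]]' 0.3 40
python3 -c "
from h import *
rel([.407,-.1715,.058],24);print(tool()[2]['moment'])"
```

```text
clock: 37.3
tcp_pos: [0.4077, -0.1712, 0.0585]
orientation: [-0.655, 3.071, -0.001]
contact_force: [0.1, 0.1, 0.3]
grip_width: 0.0399
gripper_force: 0.0
shift cm [0.07 0.   0.05] tool yaw(x axis) -155.94 tilt [ 0.001 -0.    -1.   ]
turn z rad (pre-shift) 0.001
clock: 37.8
tcp_pos: [0.4078, -0.1711, 0.0584]
orientation: [-0.655, 3.07, -0.001]
contact_force: [0.3, 0.5, 7.7]
grip_width: 0.0115
gripper_force: 44.9
shift cm [0.09 0.   0.04] tool yaw(x axis) -155.91 tilt [ 0.002 -0.    -1.   ]
turn z rad (pre-shift) 0.002
[0.05049013 0.17134197 0.01870647]
```

```bash
python3 -m crank '[[[0,0,0],[0,0,0]],[[0,0,-2],[0,0,0]],[[0,0,-2],[0,0,0]],[[0,0,-3],[0,0,0]],[[0,0,-3],[0,0,0]]]' - 80
python3 -m crank '[[[0,0,-1],[0,0,0.105]],[[0,0,0],[0,0,0.105]],[[0,0,0],[0,0,0.111]],[[0,0,0],[0,0,0]]]'
python3 -c "
from h import *
rel(bx(-94,0,.135),5.6);rel(bx(-94,0,.082),5.6)
p,d,C,H=grab('side','s7');q=grab('top','t7')[0]
cv2.imwrite('pics/m7.png',cv2.resize(p[200:400,200:420],None,fx=3,fy=3)[:,:,::-1])"
```

```text
clock: 38.3
tcp_pos: [0.4063, -0.1709, 0.1584]
orientation: [0.655, -3.072, -0.0]
contact_force: [0.3, 1.1, -1.1]
grip_width: 0.0112
gripper_force: 77.9
clock: 38.7
tcp_pos: [0.4068, -0.1708, 0.1677]
orientation: [-0.155, 3.137, 0.0]
contact_force: [-0.2, -0.0, -0.7]
grip_width: 0.0113
gripper_force: 77.9
shift cm [-10.02  17.32   3.28] tool yaw(x axis) -174.35 tilt [ 0.001  0.    -1.   ]
turn z rad (pre-shift) 0.001
shift cm [-10.02  17.32   8.58] tool yaw(x axis) -174.35 tilt [ 0.001  0.    -1.   ]
turn z rad (pre-shift) 0.001
```

View pics/m7.png

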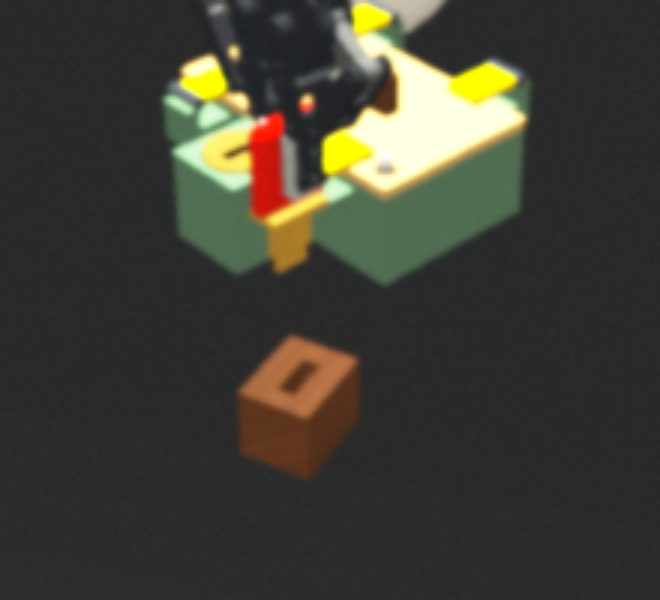

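The key is held upright and clear of the stand. The slot shows at (298,378) in the picture, and the keyhole ahead is free.

```bash
(python3 -m crank '[[[-2,3.4,0],[0,0,0]],[[-2,3.4,0],[0,0,0]],[[-2,3.4,0],[0,0,0]],[[-2,3.4,0],[0,0,0]],[[-2,3.4,0],[0,0,0]]]'
python3 -m crank '[[[0,0,1.5],[0,0,0]],[[0,0,1.5],[0,0,0]],[[0,0,0],[0,0,0]],[[0,0,0],[0,0,0]]]')|tail -6
python3 -c "
from h import *
rel([.4905,.0117,.122],5.6)"
```

```text
clock: 39.7
tcp_pos: [0.4892, 0.0079, 0.1373]
orientation: [0.157, -3.137, 0.0]
contact_force: [-0.6, -0.1, -0.7]
grip_width: 0.0112
gripper_force: 78.1
shift cm [-0.17  0.37  1.53] tool yaw(x axis) -174.25 tilt [-0.001 -0.    -1.   ]
turn z rad (pre-shift) 0.003
```

```bash
python3 -m crank '[[[-0.15,0.35,0.8],[0,0,0.003]],[[0,0,0.7],[0,0,0]],[[0,0,0],[0,0,0]],[[0,0,0],[0,0,0]]]'
python3 -c "
from h import *
rel([.4905,.0117,.122],5.6);print(tool()[2]['moment'])
p,d,C,H=grab('side','s8')
cv2.imwrite('pics/m8.png',cv2.resize(p[200:310,220:350],None,fx=5,fy=5)[:,:,::-1])"
```

```text
clock: 40.1
tcp_pos: [0.4904, 0.0117, 0.1222]
orientation: [0.152, -3.137, 0.0]
contact_force: [-0.2, -0.3, -0.0]
grip_width: 0.0114
gripper_force: 78.1
shift cm [-0.01 -0.    0.02] tool yaw(x axis) -174.47 tilt [-0. -0. -1.]
turn z rad (pre-shift) -0.001
[0.03924394 0.0150663  0.02877572]
```

View pics/m8.png

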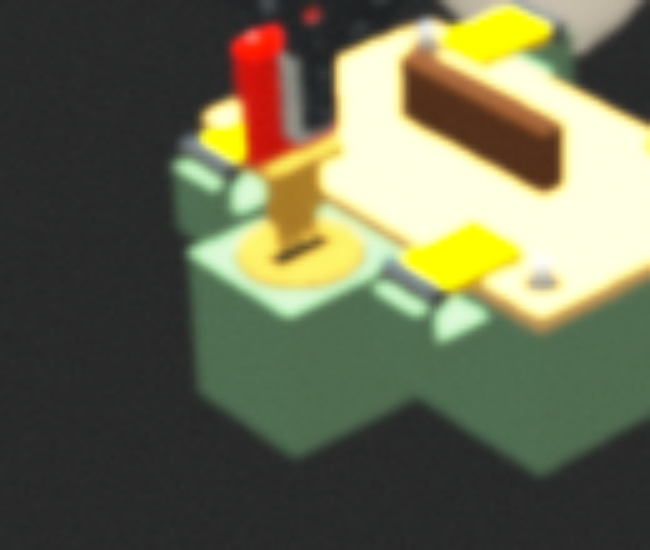

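The blade tip, at about (295,238), is centred over the slot at (300,250). Descending slowly.

```bash
python3 -m crank '[[[0,0,0.5],[0,0,0]],[[0,0,0.5],[0,0,0]],[[0,0,0],[0,0,0]]]' | sed -n 2,4p
python3 -m crank '[[[0,0,0.5],[0,0,0]],[[0,0,0],[0,0,0]]]' | sed -n 2,4p
python3 -m crank '[[[0,0,0.5],[0,0,0]],[[0,0,0],[0,0,0]]]' | sed -n 2,4p
```

```text
tcp_pos: [0.49, 0.0118, 0.1116]
orientation: [0.152, -3.137, 0.0]
contact_force: [0.6, 0.2, -0.4]
tcp_pos: [0.4902, 0.0118, 0.1067]
orientation: [0.152, -3.137, 0.0]
contact_force: [-0.4, -0.4, -1.1]
tcp_pos: [0.4902, 0.0118, 0.1018]
orientation: [0.152, -3.137, 0.0]
contact_force: [0.9, -0.2, -1.7]
```

Sliding in freely. Continuing to full depth (TCP about 0.0824).

```bash
python3 -m crank '[[[0,0,0.5],[0,0,0]],[[0,0,0.5],[0,0,0]],[[0,0,0],[0,0,0]]]' | sed -n 2,4p
python3 -m crank '[[[0,0,0.5],[0,0,0]],[[0,0,0.3],[0,0,0]],[[0,0,0],[0,0,0]]]' | sed -n 2,4p
python3 -m crank '[[[0,0,0.2],[0,0,0]],[[0,0,0],[0,0,0]]]' | sed -n 2,4p
```

```text
tcp_pos: [0.49, 0.0118, 0.0916]
orientation: [0.152, -3.137, 0.0]
contact_force: [0.9, 0.4, -2.0]
tcp_pos: [0.4903, 0.0118, 0.0838]
orientation: [0.152, -3.137, 0.0]
contact_force: [0.2, -0.5, -0.6]
tcp_pos: [0.4908, 0.0118, 0.0825]
orientation: [-0.151, 3.138, 0.0]
contact_force: [-0.2, -0.7, 1.1]
```

```bash
python3 -m crank '[[[0,0,0.15],[0,0,0]],[[0,0,0],[0,0,0]],[[0,0,0],[0,0,0]]]' | sed -n 2,4p
python3 -m crank '[[[0,0,0],[0,0,0.1]],[[0,0,0],[0,0,0.13]],[[0,0,0],[0,0,0.13]],[[0,0,0],[0,0,0.13]],[[0,0,0],[0,0,0]]]' 
python3 -c "
from h import *
rel([.4908,.0118,.082],5.6);print(tool()[2]['moment'],tool()[2]['joints'][6])"
```

```text
tcp_pos: [0.4909, 0.0118, 0.0824]
orientation: [-0.151, 3.137, 0.001]
contact_force: [-5.5, -0.2, 19.8]
clock: 42.45
tcp_pos: [0.4912, 0.0109, 0.0824]
orientation: [0.621, 3.078, 0.0]
contact_force: [-5.9, -2.4, 20.0]
grip_width: 0.0112
gripper_force: 81.3
shift cm [0.07 0.06 0.04] tool yaw(x axis) 157.19 tilt [ 0.001  0.    -1.   ]
turn z rad (pre-shift) -0.496
[-0.66389628  1.23309024 -0.06466583] 1.3069652555568583
```

```bash
python3 -m crank '[[[0,0,-0.1],[0,0,0.13]],[[0,0,0],[0,0,0.13]],[[0,0,0],[0,0,0.13]],[[0,0,0],[0,0,0.13]],[[0,0,0],[0,0,0.13]]]' 
python3 -c "
from h import *
rel([.4908,.0118,.082],5.6);print(tool()[2]['moment'],tool()[2]['joints'][6])"
python3 -m crank '[[[0,0,0],[0,0,0.08]],[[0,0,0],[0,0,0.06]],[[0,0,0],[0,0,0]]]' | sed -n 2,4p
python3 -c "
from h import *
rel([.4908,.0118,.082],5.6);print(tool()[2]['moment'],tool()[2]['joints'][6])"
```

```text
clock: 42.95
tcp_pos: [0.4903, 0.0098, 0.0825]
orientation: [1.574, 2.718, -0.002]
contact_force: [-3.7, -5.0, 9.2]
grip_width: 0.011
gripper_force: 79.9
shift cm [0.15 0.14 0.05] tool yaw(x axis) 119.83 tilt [-0.    -0.001 -1.   ]
turn z rad (pre-shift) -1.148
[-1.458184    1.02579853  0.10670151] 0.7837197205877826
tcp_pos: [0.4897, 0.0095, 0.0824]
orientation: [-1.754, -2.606, 0.004]
contact_force: [-5.6, -7.1, 14.1]
shift cm [0.17 0.18 0.04] tool yaw(x axis) 112.12 tilt [-0.001 -0.002 -1.   ]
turn z rad (pre-shift) -1.282
[-1.5810126   1.38828973  0.57799024] 0.6773769194043884
```

```bash
python3 -m crank '[[[0,0,0],[0,0,0.07]],[[0,0,0],[0,0,0]],[[0,0,0],[0,0,0]]]' | sed -n 2,4p
python3 -c "
from h import *
rel([.4908,.0118,.082],5.6);print(tool()[2]['moment'],tool()[2]['joints'][6])
p,d,C,H=grab('side','s9');q=grab('top','t9')[0]
cv2.imwrite('pics/m9.png',np.hstack([cv2.resize(p[200:310,220:350],None,fx=3,fy=3),cv2.resize(q[210:320,250:380],None,fx=3,fy=3)])[:,:,::-1])"
```

```text
tcp_pos: [0.4897, 0.0096, 0.0825]
orientation: [1.838, 2.548, -0.005]
contact_force: [-6.4, -7.7, 14.8]
shift cm [0.18 0.18 0.05] tool yaw(x axis) 108.4 tilt [-0.002 -0.003 -1.   ]
turn z rad (pre-shift) -1.347
[-1.64533404  1.50038005  1.62608331] 0.6255059982848913
```

View pics/m9.png

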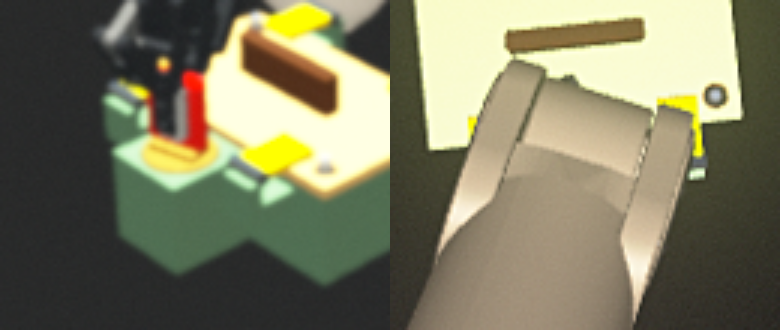

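The key has turned with the barrel and is at the stop: the moment rose to 1.6 N m. Now back home.

```bash
python3 -m crank '[[[0,0,0],[0,0,-0.13]],[[0,0,0],[0,0,-0.13]],[[0,0,0],[0,0,-0.13]],[[0,0,0],[0,0,-0.13]],[[0,0,0],[0,0,-0.13]]]' | sed -n 2,4p
python3 -m crank '[[[0,0,0],[0,0,-0.13]],[[0,0,0],[0,0,-0.13]],[[0,0,0],[0,0,-0.13]],[[0,0,0],[0,0,-0.13]],[[0,0,0],[0,0,-0.13]]]' | sed -n 2,4p
python3 -m crank '[[[0,0,0],[0,0,-0.1]],[[0,0,0],[0,0,-0.1]],[[0,0,0],[0,0,0]]]' | sed -n 2,4p
python3 -c "
from h import *
rel([.4908,.0118,.082],5.6);print(tool()[2]['moment'],tool()[2]['joints'][6])"
```

```text
tcp_pos: [0.4909, 0.0109, 0.0825]
orientation: [0.927, 3.001, -0.0]
contact_force: [-2.3, -2.7, 6.6]
tcp_pos: [0.4909, 0.0111, 0.0825]
orientation: [-0.08, 3.14, -0.0]
contact_force: [-2.2, -1.9, 7.0]
tcp_pos: [0.4908, 0.0113, 0.0825]
orientation: [-0.389, 3.117, 0.0]
contact_force: [-2.5, -1.7, 7.6]
shift cm [-0.01  0.05  0.05] tool yaw(x axis) -165.79 tilt [ 0.001  0.    -1.   ]
turn z rad (pre-shift) 0.15
[-0.28032076  0.48489939 -0.08203548] 1.8347262470507846
```

```bash
for i in 1; do python3 -m crank '[[[0,0,0],[0,0,-0.05]],[[0,0,0],[0,0,-0.03]],[[0,0,0],[0,0,0]]]' | sed -n 2,4p; done
python3 -c "
from h import *
rel([.4908,.0118,.082],5.6);print(tool()[2]['moment'])"
```

```text
tcp_pos: [0.4908, 0.0114, 0.0825]
orientation: [-0.504, 3.1, 0.002]
contact_force: [-2.0, 0.3, 7.7]
shift cm [-0.01  0.04  0.05] tool yaw(x axis) -161.55 tilt [ 0.     0.001 -1.   ]
turn z rad (pre-shift) 0.224
[-0.06207752  0.60435933 -1.3142475 ]
```

```bash
python3 -m crank '[[[0,0,0],[0,0,-0.03]],[[0,0,0],[0,0,0.1]],[[0,0,0],[0,0,0.13]],[[0,0,-0.1],[0,0,0]],[[0,0,0],[0,0,0]]]' | sed -n 2,4p
python3 -c "
from h import *
rel([.4908,.0118,.082],5.6);print(tool()[2]['moment'])"
python3 -m crank '[[[0,0,-0.6],[0,0,0]],[[0,0,-1],[0,0,0]],[[0,0,-1],[0,0,0]],[[0,0,0],[0,0,0]]]' | sed -n 2,4p
python3 -m crank '[[[0,0,-1.5],[0,0,0]],[[0,0,-2],[0,0,0]],[[0,0,-2],[0,0,0]],[[0,0,0],[0,0,0]]]' | sed -n 2,4p
```

```text
tcp_pos: [0.4906, 0.012, 0.0828]
orientation: [-0.204, 3.135, -0.0]
contact_force: [-0.0, 0.3, -1.2]
shift cm [-0.02 -0.02  0.08] tool yaw(x axis) -172.54 tilt [ 0. -0. -1.]
turn z rad (pre-shift) 0.032
[-0.07677419  0.03084822 -0.01688182]
tcp_pos: [0.4918, 0.0119, 0.1106]
orientation: [-0.199, 3.132, 0.001]
contact_force: [-0.7, 0.5, -0.7]
tcp_pos: [0.4923, 0.012, 0.1662]
orientation: [-0.199, 3.13, 0.001]
contact_force: [0.7, 0.4, -0.0]
```

```bash
(python3 -m crank '[[[2,-4,0],[0,0,-0.1]],[[2,-4,0],[0,0,-0.1]],[[2,-3,0],[0,0,-0.09]],[[2,-3,0],[0,0,0]],[[0,0,0],[0,0,0]]]'
python3 -m crank '[[[0,0,0],[0,0,0]]]')|tail -6
python3 -c "
from h import *
rel([.4078,-.1711,.10],24)
p,d,C,H=grab('side','s10');q,d2,C2,H2=grab('top','t10');h,s,v=[H2[:,:,i].astype(int) for i in range(3)]
m=np.zeros(v.shape,bool);m[260:280,307:327]=1;m&=(v<100)
m=biggest(m);print('lock slot',m.sum(),rect(onplane('top',px(m),.068)))
cv2.imwrite('pics/m10.png',np.hstack([cv2.resize(p[200:390,220:400],(400,420)),cv2.resize(q[210:350,250:390],(400,420))])[:,:,::-1])"
```

```text
clock: 47.15
tcp_pos: [0.4492, -0.1448, 0.1633]
orientation: [0.646, -3.074, -0.001]
contact_force: [-0.6, 0.6, -1.5]
grip_width: 0.0113
gripper_force: 78.4
shift cm [ 4.85 -0.75  6.33] tool yaw(x axis) -156.27 tilt [-0.001  0.    -1.   ]
turn z rad (pre-shift) -0.005
lock slot 5 (array([481.8,  13.9]), array([7.9, 0. ]), -0.17)
```

View pics/m10.png

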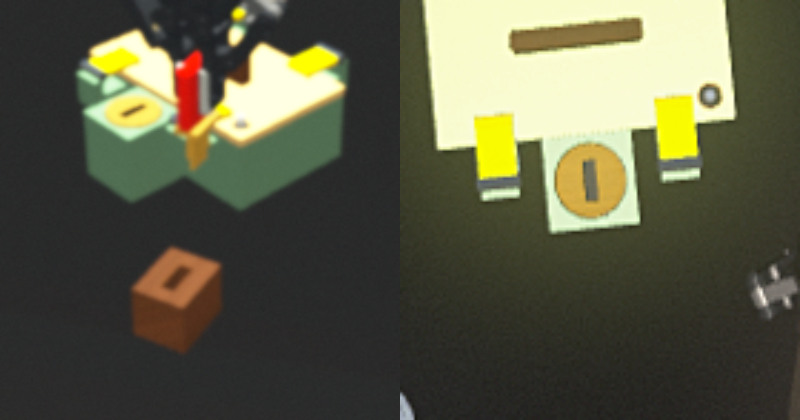

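The barrel slot is back along box x, at crop (590,180). The stand slot is open at (177,277), and the key is upright in the grip.

```bash
python3 -c "
from h import *
for f in('top0','t10'):
  g=cv2.cvtColor(cv2.imread(f'pics/{f}.png'),cv2.COLOR_BGR2HSV).astype(int)
  roi=g[255:287,302:332]; m=np.zeros(g.shape[:2],bool);m[262:278,309:324]=((g[:,:,1]<110))[262:278,309:324]
  m=biggest(m);print(f,m.sum(),rect(onplane('top',px(m),.068)),np.degrees(.5*np.arctan2(*(lambda c:(2*c[0,1],c[0,0]-c[1,1]))(np.cov((onplane('top',px(m),.068)).T)))))
g=cv2.cvtColor(cv2.imread('pics/s10.png'),cv2.COLOR_BGR2HSV).astype(int)
v=g[:,:,2]; top=(v>110)&(g[:,:,1]>100); t=biggest(top,(270,300,330,345)); print('stand top',t.sum(),rect(onplane('side',px(t),.044)))
hull=cv2.fillConvexPoly(np.zeros(v.shape,np.uint8),cv2.convexHull(px(t).astype(np.int32)),1)>0
sl=biggest(hull&~t&(v<90));print('slot',sl.sum(),rect(onplane('side',px(sl),.044)))
"
python3 -m crank '[[[2.4,-0.4,0],[0,0,-0.005]],[[2.4,-0.35,2],[0,0,0]],[[0,0,2],[0,0,0]],[[0,0,0],[0,0,0]],[[0,0,0],[0,0,0]]]'
python3 -c "
from h import *
rel([.4078,-.1711,.10],24)"
```

```text
top0 54 (array([490.6,  11.9]), array([25.6,  7.9]), -0.16) 4.825914508312095
t10 55 (array([490.6,  11.9]), array([25.6,  7.9]), -0.16) 5.635481013852826
stand top 598 (array([ 407.1, -171.9]), array([59.2, 46.2]), 24.21)
slot 20 (array([ 405. , -173.1]), array([17.1,  4.2]), 21.66)
clock: 47.75
tcp_pos: [0.4097, -0.1696, 0.1239]
orientation: [0.66, -3.071, -0.0]
contact_force: [1.3, -0.1, -0.7]
grip_width: 0.0108
gripper_force: 78.4
shift cm [ 0.23 -0.06  2.39] tool yaw(x axis) -155.73 tilt [-0.  0. -1.]
turn z rad (pre-shift) 0.005
```

```bash
python3 -m crank '[[[0.22,-0.06,1.5],[0,0,0.004]],[[0,0,0.8],[0,0,0]],[[0,0,0],[0,0,0]],[[0,0,0],[0,0,0]]]'| sed -n 2,4p
python3 -c "
from h import *
rel([.4078,-.1713,.098],24)
p=grab('side','s11')[0]
cv2.imwrite('pics/m11.png',cv2.resize(p[260:370,250:350],(500,550))[:,:,::-1])"
```

```text
tcp_pos: [0.4078, -0.1718, 0.1012]
orientation: [-0.652, 3.073, -0.0]
contact_force: [0.5, -0.2, -0.0]
shift cm [-0.02  0.05  0.32] tool yaw(x axis) -156.04 tilt [ 0. -0. -1.]
turn z rad (pre-shift) -0.001
```

View pics/m11.png

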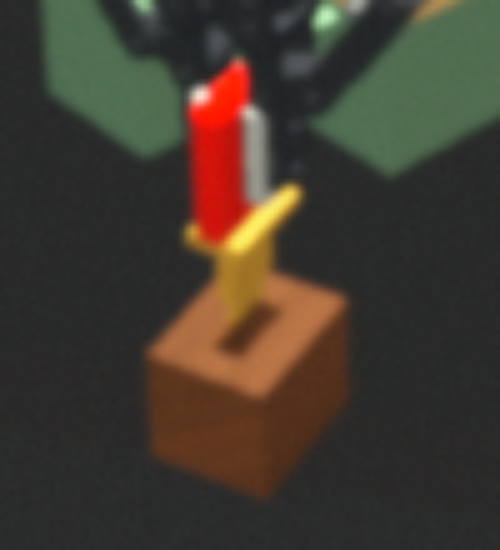

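The tip is about 9 mm above the slot and lined up with it: tip at (242,310), slot at (250,328). Inserting.

```bash
python3 -m crank '[[[0,0.04,0.5],[0,0,0]],[[0,0,0.6],[0,0,0]],[[0,0,0],[0,0,0]]]' | sed -n 2,4p
python3 -m crank '[[[0,0,0.5],[0,0,0]],[[0,0,0],[0,0,0]]]' | sed -n 2,4p
python3 -m crank '[[[0,0,0.5],[0,0,0]],[[0,0,0.5],[0,0,0]],[[0,0,0],[0,0,0]]]' | sed -n 2,4p
```

```text
tcp_pos: [0.4066, -0.1715, 0.0891]
orientation: [0.651, -3.072, -0.001]
contact_force: [0.3, -0.3, -1.0]
tcp_pos: [0.4068, -0.1716, 0.0843]
orientation: [0.651, -3.073, -0.001]
contact_force: [0.4, -0.0, -0.5]
tcp_pos: [0.4066, -0.1715, 0.0741]
orientation: [0.651, -3.072, -0.001]
contact_force: [0.8, 0.1, -1.5]
```

```bash
python3 -m crank '[[[0,0,0.5],[0,0,0]],[[0,0,0.5],[0,0,0]],[[0,0,0.3],[0,0,0]],[[0,0,0],[0,0,0]]]' | sed -n 2,4p
python3 -m crank '[[[0,0,0.2],[0,0,0]],[[0,0,0],[0,0,0]]]' | sed -n 2,4p
python3 -m crank '[[[0,0,0.15],[0,0,0]],[[0,0,0],[0,0,0]]]' | sed -n 2,4p
```

```text
tcp_pos: [0.4068, -0.1715, 0.0613]
orientation: [0.651, -3.072, -0.001]
contact_force: [-1.1, -0.1, -0.5]
tcp_pos: [0.4071, -0.1716, 0.0597]
orientation: [0.651, -3.073, -0.0]
contact_force: [0.9, 0.6, -0.7]
tcp_pos: [0.4073, -0.1718, 0.0585]
orientation: [-0.651, 3.073, -0.0]
contact_force: [0.4, -0.3, 2.5]
```

```bash
python3 -m crank '[[[0,0,0.15],[0,0,0]],[[0,0,0],[0,0,0]]]' | sed -n 2,4p
python3 -m crank '[[[0,0,-0.1],[0,0,0]],[[0,0,0],[0,0,0]],[[0,0,0],[0,0,0]],[[0,0,0],[0,0,0]]]' 4 | sed -n 2,5p
python3 -m crank '[[[0,0,-2],[0,0,0]],[[0,0,-3],[0,0,0]],[[0,0,-4],[0,0,0]],[[0,0,-4],[0,0,0]],[[0,0,-2],[0,0,0]]]' >/dev/null
python3 -m crank '[[[0,-4,0],[0,0,0]],[[-2,-4,0],[0,0,0]],[[-2,-4,0],[0,0,0]],[[0,0,0],[0,0,0]],[[0,0,0],[0,0,0]]]'
python3 -c "
from h import *
p,d,C,H=grab('side','s12');q,d2,C2,H2=grab('top','t12');h,s,v=[H2[:,:,i].astype(int) for i in range(3)];Z=C2[:,:,2]
red=((h<8)|(h>172))&(s>170)&(v>120)
m=red&(np.hypot(C2[:,:,0]-.407,C2[:,:,1]+.1715)<.05);print('bow',m.sum(),np.percentile(Z[m],[50,90]) if m.any() else '')
m0=np.load('pics/top0.npy')
cv2.imwrite('pics/m12.png',np.hstack([cv2.resize(p[130:400,150:480],(420,344)),cv2.resize(q[90:380,180:460],(340,344))])[:,:,::-1])"
```

```text
tcp_pos: [0.4074, -0.1718, 0.0584]
orientation: [-0.65, 3.073, 0.002]
contact_force: [-7.2, 3.2, 27.6]
tcp_pos: [0.407, -0.1716, 0.0576]
orientation: [0.651, -3.073, -0.0]
contact_force: [-0.5, -0.3, 0.0]
grip_width: 0.0401
clock: 51.4
tcp_pos: [0.4922, -0.2656, 0.2069]
orientation: [0.649, -3.072, -0.0]
contact_force: [-1.1, 0.1, 0.1]
grip_width: 0.0404
gripper_force: 0.0
bow 146 [0.1004112  0.10273991]
```

View pics/m12.png

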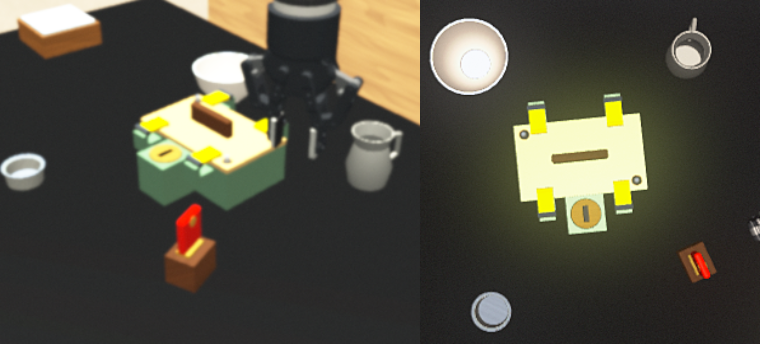

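The key is back in its stand, its bow top at 100 mm as at the start. The lid is seated, the tabs are flat, the lock is home, and the bowl, creamer and basket are where they began.

```bash
python3 -c "
from bench import r
print(r.hand_in())"
```

```text
the job is handed in; nothing more can be done
None
```

I handed the job in after about 51 s of robot time: both tampers are in the box, the lid is seated, all four tabs are flat, the lock was turned to its stop and back home, and the key is home in its stand; the hand-in gave no verdict.

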